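Fetch the priming sugar from behind the bottles

ROBOT

A 6-joint arm with a two-finger parallel gripper is mounted at the origin on the work surface. World frame = base frame: x ahead of the robot, y to its left, z up, the work surface at z = 0. Lengths are in m, angles in rad, forces in N, time in s.
With the tool pointing down it reaches from about 0.35 to 0.85 m from the base axis. Payload 8.1 kg.
Tool frame: the origin (TCP) lies on the centre line of the jaws, within the pads' length; the fingertips stand 17 mm ahead of it and the grasp point (between the pads) lies 2 mm behind it (env.tcp_to_tips is the distance from the TCP to the fingertips, in m); z points along the fingers, y is the direction in which the jaws open and shut (so a half turn about z gives the same grasp; the last joint's range is limited). The gripper opens to 85 mm and grips with 20 to 120 N. Pads are 22 mm wide; open, the fingers measure 114 mm over their backs; the gripper's body (76 mm by 85 mm) begins 54 mm behind the grasp point. The pads swing forward as they close: fully open they stand 13 mm farther back than shut.
Start: joints at [-1.313, 0.13, 1.488, -0, 1.523, -0.085], TCP at [0.202, -0.565, 0.248] pointing down, gripper open.
Joint ranges: [-2.96, 2.96], [-0.89, 2.26], [0.02, 2.5], [-1.34, 4.48], [0, 2.73], [-2.66, 2.66]. Speed limits (rad/s): [2.39, 2.39, 2.79, 3.14, 3.14, 3.14].

INTERFACE

Orientations are given as a rotation vector (axis times angle).
In Python, from cell import env, optics, workorder gives the robot as it stands. The module is installed in compiled form; this text tells all that it offers.
- The arm moves only by the tool jog_arm, never from a script. Its argument "moves" is a list of rows, each an object of numbers: "x", "y", "z": the shift along the tool's x, y, z scaled (see below); "wx", "wy", "wz": the turn, a rotation vector about the tool's x, y, z scaled (see below); "claw": the gripper command: -1 is shut, 1 is fully open, values between are in proportion. In form: [{"x": .., "y": .., "z": .., "wx": .., "wy": .., "wz": .., "claw": ..}, ...]. A call has 1 to 8 rows; each row shifts and turns the commanded pose from where the row before left it, along the tool's axes as they then stand; what a row does not reach is not made up. The controller multiplies each number of a shift by 0.15 m and each number of a turn by 90 degrees. A row lasts 1/12 s, in which the tool goes at most 41.7 mm and 7.16 degrees, less where a joint would pass 70% of its speed; a pose out of reach is approached as far as the arm can. A call with a number of a shift or a turn outside -1 to 1 is refused whole. A call with a gripper value outside its range is refused whole. The fingers move at their own pace and stop on an object; "force" is the grip in N (left out, the last holds). Time passes only in rows, so rows that do not move let the fingers close. It gives the time, the measured TCP pose, the force and the opening at its end, in the units of the state.
- env.get_obs(): the state, without advancing time (a new reading comes with each control period).
- optics.camera(name): name is "side" or "top"; returns the picture (420x560x3 uint8, blue, green, red); there is no depth.
- optics.camera_params(name): a dict with "intrinsics" (3x3 intrinsics, pixels), "R" (3x3) and "t" (3): a world point X has camera coordinates R X + t. Camera axes: x right, y down, z forward; pixel columns grow to the right and rows downward; lengths in m; the calibration is good to about 2 mm. A picture is of the moment at which its call begins. camera_params takes no time and is no camera call.
- workorder.job_done(): hands the job in, once; it reports no verdict.
The state is a dict: "clock": time; "joint_pos": joint angles; "qvel": joint speeds; "effort": joint torques, N m; "eef_pos": TCP position; "tool_rot": TCP orientation; "ft_force": force on the tool from outside, world axes, zero at the start; "moment": the same for the moment, N m; "finger_gap": finger opening in m.
Only numpy, scipy, OpenCV 4.12 (cv2) and the standard library are available. Lean on these libraries where they do the work, as an engineer would, in place of code of your own. Each camera call takes 0.05 s, during which the arm holds its last target. There are 200 camera calls.

TASK

Weigh-in before bottling: the short stoneware jar of priming sugar stands in the kit tray, hemmed in by three tall things (brown bottle, white cleaner bottle, hydrometer case). Take those three out and stand them all on the draining tray, then fetch the jar and stand it in the middle of the scale's pan, and finally put each of the three back in the kit tray upright on the very spot it came from. Do not tip any of them over, and leave the dish of crown caps and the rubber bung in the kit tray where they are.

Things in the scene. Friction and masses are not known exactly. Their poses are not given: they have to be found in the camera images.
- kit_tray: Plywood tray, 240 (x) x 260 (y) mm outside, fixed to the table. Origin: centre of its underside; z up. Floor 6 mm thick (things stand 6 mm above the origin), walls 7 mm thick, rim 18 mm above the table. Holds the sugar jar, the three tall things around its robot side in any arrangement, and behind the jar the cap dish and the bung. The three tall things stand with about 5 to 35 mm between them and 3 to 30 mm from the jar, so a gripper reaching down for the jar would hit them.
- drain_tray: Square grey plastic draining tray with white ribs, 210 x 210 mm outside, fixed. Origin: centre of its underside. Flat floor 5 mm above the origin, inside 198 x 198 mm, walls 6 mm thick, rim 14 mm high. Empty at the start; the side area for the three tall things.
- scale: Kitchen scale, black body 200 (x) x 150 (y) mm, with a round steel pan of 132 mm diameter and a blank control strip on its -x side; fixed, does not sink. Origin: on the table surface below the centre of the pan; pan top 26 mm above the origin.
- sugar_jar: Short white stoneware jar with a thin blue line and a flat steel lid, which stays on: 68 mm tall, body 56 mm diameter (z 0 to 52), lid 57 mm diameter (z 52 to 68), 0.26 kg. Origin: centre of its underside, z up. Can be gripped round body or lid.
- ale_bottle: Empty long-necked brown glass beer bottle with a paper band: 220 mm tall, body 61 mm diameter up to 115 mm, shoulder to 168 mm, neck 26 to 28 mm diameter from 168 mm to the top, 0.26 kg. Origin: centre of its underside, z up.
- cleaner_bottle: White plastic bottle with paper label and a ribbed white cap: 188 mm tall, body 66 mm diameter up to 115 mm, shoulder to 142 mm, cap 42 mm diameter from 143 to 188 mm, 0.35 kg. Origin: centre of its underside, z up.
- hydrometer_case: Slim upright hydrometer case: white hexagonal foot 64 mm across flats (74 mm across corners) and 10 mm thick, pale tube 36 mm diameter (39 mm collar at 154 to 160 mm), green plug end 31 mm diameter from 160 mm to its top at 205 mm, 0.16 kg. Origin: centre of its underside, z up.
- cap_dish: Small white dish of crown caps, 48 mm diameter, 22 mm tall, loose, in a back corner of the kit tray; leave it. Origin: centre of its underside.
- bung: Dark tapered rubber bung, 42 mm diameter at the top, 30 mm tall, loose, in the other back corner of the kit tray; leave it. Origin: centre of its underside.

How it is judged:
On the way, in this order (a step that is already met when the one before it is completed fails the run):
1. the three tall things stand upright on the draining tray, all at once (x of ale_bottle in the frame of drain_tray between -0.095 and 0.095 m and y of ale_bottle in the frame of drain_tray between -0.095 and 0.095 m and z of each of ale_bottle, cleaner_bottle, hydrometer_case in the frame of drain_tray below 0.01 m and angle between each of ale_bottle, cleaner_bottle, hydrometer_case's own z axis and vertical below 0.1 rad and linear speed of each of ale_bottle, cleaner_bottle, hydrometer_case below 0.03 m/s and x of cleaner_bottle in the frame of drain_tray between -0.095 and 0.095 m and y of cleaner_bottle in the frame of drain_tray between -0.095 and 0.095 m and x of hydrometer_case in the frame of drain_tray between -0.095 and 0.095 m and y of hydrometer_case in the frame of drain_tray between -0.095 and 0.095 m), for 0.2 s.
2. the sugar jar stands in the middle of the scale's pan (horizontal distance between sugar_jar and scale below 0.02 m and z of sugar_jar in the frame of scale between 0.02 and 0.032 m and angle between sugar_jar's own z axis and vertical below 0.1 rad and linear speed of sugar_jar below 0.03 m/s), for 0.2 s.
At the end, for the whole second after the job is handed in: The jar stands upright on the scale's pan within 20 mm of its centre; each of the three tall things stands upright in the kit tray within 15 mm of where it stood at the start; all released and at rest (all of step 2 and distance of each of ale_bottle, cleaner_bottle, hydrometer_case from where it was at the start of the episode below 0.015 m and angle between each of ale_bottle, cleaner_bottle, hydrometer_case's own z axis and vertical below 0.1 rad and linear speed of each of ale_bottle, cleaner_bottle, hydrometer_case below 0.03 m/s); the robot touches nothing.
It fails at once if a tall thing or the jar tips over (leans more than 45 degrees) (angle between any of ale_bottle, cleaner_bottle, hydrometer_case, sugar_jar's own z axis and vertical above 0.79 rad).
It fails at once if the cap dish or the bung is displaced by more than 25 mm (distance of any of cap_dish, bung from where it was at the start of the episode above 0.025 m).
It also fails if it takes over 128 s, if anything falls off the work surface, if the arm or the gripper's body presses on something with over 40 N, if the wrist force passes 120 N, or if a joint passes its speed limit or range.

## Working session

There is one attempt and no reset: what is moved stays moved. The work goes in short steps, Python scripts to look and compute and a tool call to move; the robot and the scene stay as the last step left them, time stands still between calls to the robot, and variables do not carry over. Pictures are saved under pics/ and viewed, about 12 in all and at most 16, crops included, and the job is handed in when it is done.

Besides the shell and the picture viewer there is one more tool, called as a command line: name --argument value ..., lists and objects as JSON in quotes. jog_arm: Moves the arm, as the interface text tells. Shifts and turns lie within -1 to 1; 1 stands for 0.15 m of shift or 90 degrees of turn. Its arguments: {"type":"object","properties":{"moves":{"type":"array"},"force":{"type":"number"}},"required":["moves"]}

```bash
mkdir -p pics; python3 - <<'E'
from cell import env, optics, workorder
import cv2,numpy as np
for n in("top","side"):
    cv2.imwrite(f"pics/{n}0.png",cv2.resize(optics.camera(n),(800,600),interpolation=cv2.INTER_CUBIC))
    p=optics.camera_params(n);print(n,np.array(p["intrinsics"]).round(1).tolist(),np.array(p["R"]).round(3).tolist(),np.array(p["t"]).round(3), (-np.array(p["R"]).T@p["t"]).round(3))
o=env.get_obs();print(o["eef_pos"],o["tool_rot"],o["clock"],o["finger_gap"],env.tcp_to_tips)
E
```

```text
top [[402.3, 0.0, 277.2], [0.0, 402.3, 212.4], [0.0, 0.0, 1.0]] [[0.016, -1.0, 0.004], [-0.987, -0.016, -0.16], [0.16, -0.001, -0.987]] [-0.012  0.565  0.787] [ 0.432 -0.003  0.868]
side [[414.9, 0.0, 279.9], [0.0, 414.9, 207.6], [0.0, 0.0, 1.0]] [[0.516, 0.857, -0.001], [0.702, -0.423, -0.572], [-0.491, 0.295, -0.82]] [-0.274 -0.359  1.395] [ 1.079 -0.328  0.938]
[ 0.20159182 -0.56462644  0.24732602] [-3.09389157e+00 -5.35535837e-01  1.93099832e-04] 0.1 0.0851959722139295 0.017
```

View pics/top0.png

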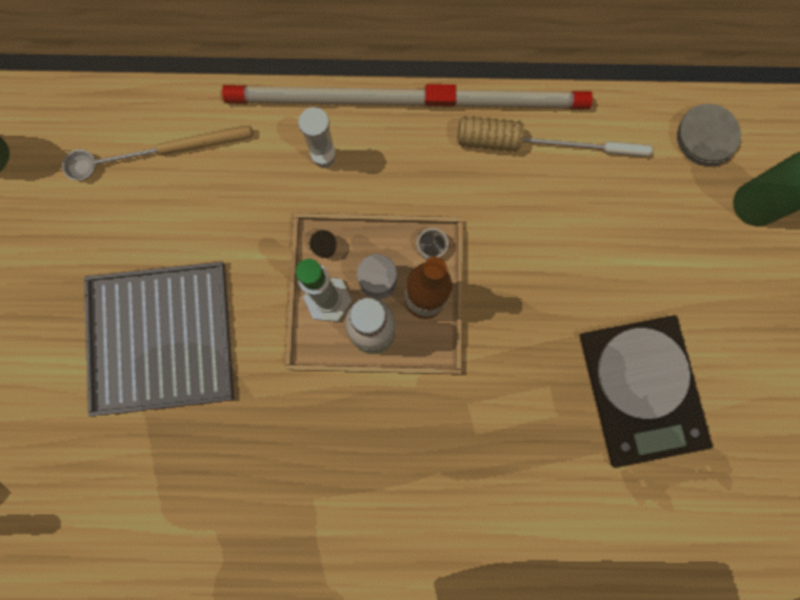

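View pics/side0.png

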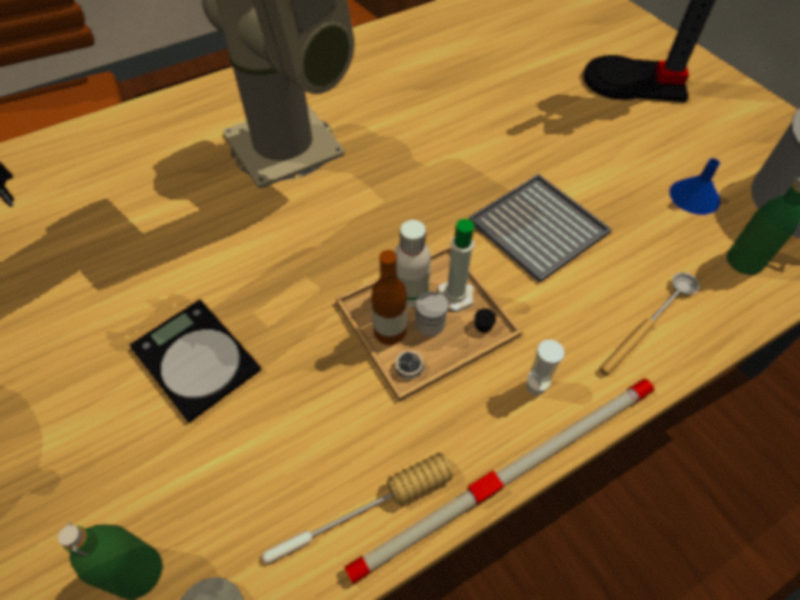

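Top view: drain tray centre ≈(160,338), kit tray ≈(378,295), pan ≈(645,373). In the kit tray: green plug top (310,271), cleaner cap (369,316), ale mouth (434,268), jar lid (377,272). I'll take enlarged crops next.

```bash
cat > h.py <<'E'
import cv2,numpy as np
from cell import env, optics, workorder
from scipy.spatial.transform import Rotation as Ro
def P(n):
    p=optics.camera_params(n);return [np.array(p[k],float) for k in("intrinsics","R","t")]
def w(n,u,v,z):   # original pixel + height -> world
    K,R,t=P(n);d=R.T@np.linalg.solve(K,[u,v,1]);c=-R.T@t
    return (c+d*(z-c[2])/d[2]).round(4)
def pj(n,X):
    K,R,t=P(n);c=K@(R@np.array(X)+t);return (c[:2]/c[2]).round(1)
def crop(n,u0,v0,wd,hg,s,name,img=None):
    im=optics.camera(n) if img is None else img
    cv2.imwrite(f"pics/{name}.png",cv2.resize(im[v0:v0+hg,u0:u0+wd],None,fx=s,fy=s,interpolation=cv2.INTER_CUBIC))
E
python3 - <<'E'
from h import *
crop("top",195,140,140,125,5,"tk")
crop("side",225,145,150,140,4,"sk")
s=.7
for nm,u,v,z in[("drain",160,338,.005),("kit",378,295,.018),("pan",645,373,.026),("case",310,271,.205),("clean",369,316,.188),("ale",434,268,.22),("jar",377,272,.068),("dish",432,243,.022),("bung",323,243,.03),
 ("d1",85,277,.014),("d2",222,264,.014),("d3",233,401,.014),("d4",92,414,.014)]:
    print(nm,w("top",u*s,v*s,z))
E
```

```text
drain [0.5136 0.3505 0.005 ]
kit [0.5823 0.0238 0.018 ]
pan [ 0.4719 -0.3678  0.026 ]
case [0.5767 0.0987 0.205 ]
clean [0.5267 0.0287 0.188 ]
ale [ 0.5793 -0.0464  0.22  ]
jar [0.6067 0.0243 0.068 ]
dish [ 0.663  -0.0566  0.022 ]
bung [0.6581 0.1076 0.03  ]
d1 [0.6034 0.4676 0.014 ]
d2 [0.627  0.2619 0.014 ]
d3 [0.4221 0.2327 0.014 ]
d4 [0.4003 0.4367 0.014 ]
```

View pics/tk.png

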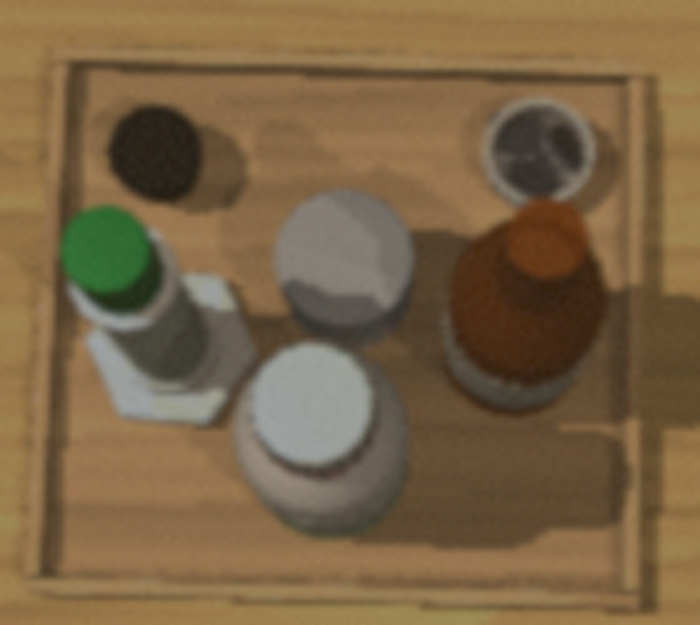

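View pics/sk.png

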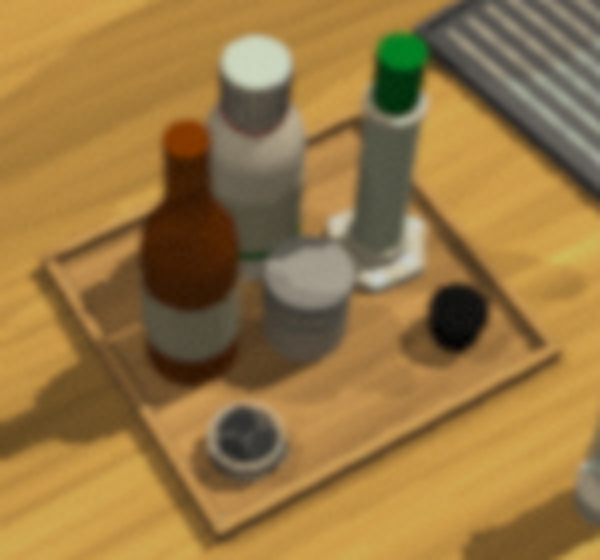

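```bash
python3 - <<'E'
from h import *
from scipy.optimize import least_squares
for nm,a,b,z in[("case",(107,250),(403,53),.211),("clean",(313,404),(256,63),.194),("ale",(547,240),(187,138),.226),("jar",(345,258),(309,275),.074),("bung",(155,153),(460,300),.036),("dish",(540,150),(246,433),.028)]:
    A=(195+a[0]/5,140+a[1]/5);B=(225+b[0]/4,145+b[1]/4)
    r=least_squares(lambda X:np.r_[pj("top",X)-A,pj("side",X)-B],[.58,.02,.1],x_scale=.1,diff_step=1e-2)
    print(nm,w("top",*A,z)[:2],w("side",*B,z)[:2],r.x.round(4),abs(r.fun).max().round(1))
o=env.get_obs();R=Ro.from_rotvec(o["tool_rot"]).as_matrix();print(R.round(3),o["joint_pos"])
E
```

```text
case [0.5749 0.0987] [0.5786 0.097 ] [0.5758 0.0994 0.207 ] 0.1
clean [0.5265 0.0297] [0.5284 0.0278] [0.5268 0.0295 0.1914] 0.2
ale [ 0.5773 -0.047 ] [ 0.5789 -0.0487] [ 0.5776 -0.0473  0.2238] 0.2
jar [0.6029 0.0239] [0.6068 0.0208] [0.6039 0.0236 0.0689] 0.2
bung [0.6554 0.107 ] [0.6531 0.1095] [0.6546 0.1068 0.0404] 0.3
dish [ 0.6616 -0.0575] [ 0.661  -0.0583] [ 0.6614 -0.0579  0.0282] 0.2
[[ 0.942  0.336 -0.   ]
 [ 0.336 -0.942  0.001]
 [ 0.    -0.001 -1.   ]] [-1.31344175e+00  1.30912239e-01  1.48884952e+00  7.87728533e-06
  1.52299253e+00 -8.54142443e-02]
```

jog_arm --moves '[{"z":-0.1,"wz":0.0728,"claw":1},{"z":-0.1,"wz":0.0728,"claw":1},{"z":-0.1,"wz":0.0728,"claw":1},{"claw":1},{"claw":1}]' --force 60

```text
$.moves[0]: bad value
```

jog_arm --moves '[{"x":0,"y":0,"z":-0.1,"wx":0,"wy":0,"wz":0.0728,"claw":1},{"x":0,"y":0,"z":-0.1,"wx":0,"wy":0,"wz":0.0728,"claw":1},{"x":0,"y":0,"z":-0.1,"wx":0,"wy":0,"wz":0.0728,"claw":1},{"x":0,"y":0,"z":0,"wx":0,"wy":0,"wz":0,"claw":1}]' --force 60

```text
clock: 0.53
eef_pos: [0.202, -0.5663, 0.2969]
tool_rot: [3.137, -0.009, 0.002]
ft_force: [0.2, -0.4, 1.3]
finger_gap: 0.0852
```

jog_arm --moves '[{"x":0.104,"y":-0.1845,"z":0,"wx":0,"wy":0,"wz":0,"claw":1},{"x":0.104,"y":-0.1845,"z":0,"wx":0,"wy":0,"wz":0,"claw":1},{"x":0.104,"y":-0.1845,"z":0,"wx":0,"wy":0,"wz":0,"claw":1},{"x":0.104,"y":-0.1845,"z":0,"wx":0,"wy":0,"wz":0,"claw":1},{"x":0.104,"y":-0.1845,"z":0,"wx":0,"wy":0,"wz":0,"claw":1},{"x":0.104,"y":-0.1845,"z":0,"wx":0,"wy":0,"wz":0,"claw":1},{"x":0.104,"y":-0.1845,"z":0,"wx":0,"wy":0,"wz":0,"claw":1},{"x":0.104,"y":-0.1845,"z":0,"wx":0,"wy":0,"wz":0,"claw":1}]'

```text
clock: 1.2
eef_pos: [0.3269, -0.3421, 0.2922]
tool_rot: [-3.141, -0.006, 0.001]
ft_force: [0.7, 0.4, 0.8]
finger_gap: 0.0853
```

jog_arm --moves '[{"x":0.104,"y":-0.1845,"z":0,"wx":0,"wy":0,"wz":0,"claw":1},{"x":0.104,"y":-0.1845,"z":0,"wx":0,"wy":0,"wz":0,"claw":1},{"x":0.104,"y":-0.1845,"z":0,"wx":0,"wy":0,"wz":0,"claw":1},{"x":0.104,"y":-0.1845,"z":0,"wx":0,"wy":0,"wz":0,"claw":1},{"x":0.104,"y":-0.1845,"z":0,"wx":0,"wy":0,"wz":0,"claw":1},{"x":0.104,"y":-0.1845,"z":0,"wx":0,"wy":0,"wz":0,"claw":1},{"x":0.104,"y":-0.1845,"z":0,"wx":0,"wy":0,"wz":0,"claw":1},{"x":0.104,"y":-0.1845,"z":0,"wx":0,"wy":0,"wz":0,"claw":1}]'

```text
clock: 1.87
eef_pos: [0.4517, -0.1207, 0.2923]
tool_rot: [-3.141, -0.007, 0.001]
ft_force: [0.2, 0.3, -0.6]
finger_gap: 0.0851
```

jog_arm --moves '[{"x":0.104,"y":-0.1845,"z":0,"wx":0,"wy":0,"wz":0,"claw":1},{"x":0.104,"y":-0.1845,"z":0,"wx":0,"wy":0,"wz":0,"claw":1},{"x":0.104,"y":-0.1845,"z":0,"wx":0,"wy":0,"wz":0,"claw":1},{"x":0.104,"y":-0.1845,"z":0,"wx":0,"wy":0,"wz":0,"claw":1},{"x":0.104,"y":-0.1845,"z":0,"wx":0,"wy":0,"wz":0,"claw":1},{"x":0.104,"y":-0.1845,"z":0,"wx":0,"wy":0,"wz":0,"claw":1},{"x":0.104,"y":-0.1845,"z":0,"wx":0,"wy":0,"wz":0,"claw":1},{"x":0,"y":0,"z":0,"wx":0,"wy":0,"wz":0,"claw":1}]'

```text
clock: 2.53
eef_pos: [0.5617, 0.0759, 0.2914]
tool_rot: [-3.14, -0.012, 0.002]
ft_force: [1.4, 0.9, -0.3]
finger_gap: 0.0853
```

jog_arm --moves '[{"x":0.096,"y":-0.148,"z":0,"wx":0,"wy":0,"wz":0,"claw":1},{"x":0,"y":0,"z":0.12,"wx":0,"wy":0,"wz":0,"claw":1},{"x":0,"y":0,"z":0.12,"wx":0,"wy":0,"wz":0,"claw":1},{"x":0,"y":0,"z":0.12,"wx":0,"wy":0,"wz":0,"claw":1},{"x":0,"y":0,"z":0,"wx":0,"wy":0,"wz":0,"claw":1}]'

```text
clock: 2.95
eef_pos: [0.5725, 0.0934, 0.2336]
tool_rot: [3.141, 0.006, -0.012]
ft_force: [-1.2, -1.1, -0.8]
finger_gap: 0.0852
```

jog_arm --moves '[{"x":0.023,"y":-0.03,"z":0.1,"wx":0,"wy":0,"wz":0,"claw":1},{"x":0,"y":0,"z":0.1,"wx":0,"wy":0,"wz":0,"claw":1},{"x":0,"y":0,"z":0.08,"wx":0,"wy":0,"wz":0,"claw":1},{"x":0,"y":0,"z":0,"wx":0,"wy":0,"wz":0,"claw":1},{"x":0,"y":0,"z":0,"wx":0,"wy":0,"wz":0,"claw":1}]'

```text
clock: 3.37
eef_pos: [0.5779, 0.0978, 0.1968]
tool_rot: [3.141, 0.001, -0.003]
ft_force: [-0.4, -0.1, 0.2]
finger_gap: 0.0853
```

```bash
python3 - <<'E'
from h import *
a=optics.camera("top")[150:250,190:310];b=optics.camera("side")[130:230,265:385]
cv2.imwrite("pics/g1.png",cv2.resize(np.hstack([a,b]),(800,333),interpolation=cv2.INTER_CUBIC))
print(env.get_obs()["eef_pos"],env.get_obs()["joint_pos"])
E
```

```text
[0.57897277 0.09791419 0.19845224] [ 8.02586712e-02  1.22508512e-01  1.58821600e+00 -5.43243605e-05
  1.42956103e+00  1.65086271e+00]
```

View pics/g1.png

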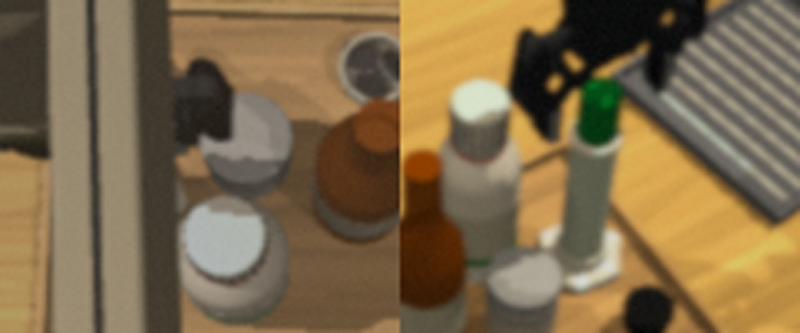

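Side crop shows the green plug (600,110) midway between the fingers; the gripper sits a bit high. I'll lower slightly and grip.

jog_arm --moves '[{"x":-0.018,"y":0,"z":0.05,"wx":0,"wy":0,"wz":0,"claw":1},{"x":0,"y":0,"z":0,"wx":0,"wy":0,"wz":0,"claw":1},{"x":0,"y":0,"z":0,"wx":0,"wy":0,"wz":0,"claw":-0.1},{"x":0,"y":0,"z":0,"wx":0,"wy":0,"wz":0,"claw":-0.5},{"x":0,"y":0,"z":0,"wx":0,"wy":0,"wz":0,"claw":-0.8},{"x":0,"y":0,"z":0,"wx":0,"wy":0,"wz":0,"claw":-1},{"x":0,"y":0,"z":0,"wx":0,"wy":0,"wz":0,"claw":-1},{"x":0,"y":0,"z":0,"wx":0,"wy":0,"wz":0,"claw":-1}]' --force 40

```text
clock: 4.13
eef_pos: [0.5761, 0.0981, 0.1901]
tool_rot: [-3.141, 0.0, -0.001]
ft_force: [0.4, 0.3, 1.4]
finger_gap: 0.0301
```

jog_arm --moves '[{"x":0,"y":0,"z":0,"wx":0,"wy":0,"wz":0,"claw":-1},{"x":0,"y":0,"z":0,"wx":0,"wy":0,"wz":0,"claw":-1},{"x":0,"y":0,"z":0,"wx":0,"wy":0,"wz":0,"claw":-1},{"x":0,"y":0,"z":0,"wx":0,"wy":0,"wz":0,"claw":-1}]' --force 40

```text
clock: 4.47
eef_pos: [0.5761, 0.0981, 0.1902]
tool_rot: [-3.141, 0.0, -0.001]
ft_force: [-0.1, 0.7, 3.0]
finger_gap: 0.0302
```

jog_arm --moves '[{"x":0,"y":0,"z":-0.08,"wx":0,"wy":0,"wz":0,"claw":-1},{"x":0,"y":0,"z":-0.12,"wx":0,"wy":0,"wz":0,"claw":-1},{"x":0,"y":0,"z":-0.1,"wx":0,"wy":0,"wz":0,"claw":-1},{"x":0,"y":-0.06,"z":0,"wx":0,"wy":0,"wz":0,"claw":-1},{"x":-0.01,"y":-0.12,"z":0,"wx":0,"wy":0,"wz":0,"claw":-1},{"x":-0.01,"y":-0.18,"z":0,"wx":0,"wy":0,"wz":0,"claw":-1},{"x":-0.01,"y":-0.18,"z":0,"wx":0,"wy":0,"wz":0,"claw":-1},{"x":-0.01,"y":-0.18,"z":0,"wx":0,"wy":0,"wz":0,"claw":-1}]'

```text
clock: 5.13
eef_pos: [0.5692, 0.2074, 0.2339]
tool_rot: [3.141, -0.002, -0.002]
ft_force: [0.1, -0.4, -2.0]
finger_gap: 0.0303
```

jog_arm --moves '[{"x":-0.01,"y":-0.18,"z":0,"wx":0,"wy":0,"wz":0,"claw":-1},{"x":-0.01,"y":-0.18,"z":0,"wx":0,"wy":0,"wz":0,"claw":-1},{"x":-0.01,"y":-0.18,"z":0,"wx":0,"wy":0,"wz":0,"claw":-1},{"x":-0.01,"y":-0.18,"z":0,"wx":0,"wy":0,"wz":0,"claw":-1},{"x":-0.01,"y":-0.18,"z":0,"wx":0,"wy":0,"wz":0,"claw":-1},{"x":-0.01,"y":-0.18,"z":0,"wx":0,"wy":0,"wz":0,"claw":-1},{"x":0,"y":-0.12,"z":0,"wx":0,"wy":0,"wz":0,"claw":-1},{"x":0,"y":0,"z":0,"wx":0,"wy":0,"wz":0,"claw":-1}]'

```text
clock: 5.8
eef_pos: [0.559, 0.3901, 0.2333]
tool_rot: [-3.141, -0.005, 0.003]
ft_force: [0.3, -0.2, -1.1]
finger_gap: 0.0299
```

jog_arm --moves '[{"x":0.02,"y":-0.13,"z":0.07,"wx":0,"wy":0,"wz":0,"claw":-1},{"x":0,"y":0,"z":0.1,"wx":0,"wy":0,"wz":0,"claw":-1},{"x":0,"y":0,"z":0.08,"wx":0,"wy":0,"wz":0,"claw":-1},{"x":0,"y":0,"z":0.03,"wx":0,"wy":0,"wz":0,"claw":-1},{"x":0,"y":0,"z":0,"wx":0,"wy":0,"wz":0,"claw":-1},{"x":0,"y":0,"z":0,"wx":0,"wy":0,"wz":0,"claw":-1}]'

```text
clock: 6.3
eef_pos: [0.5638, 0.4048, 0.1925]
tool_rot: [3.141, -0.002, -0.001]
ft_force: [-0.0, -0.1, -0.7]
finger_gap: 0.0303
```

jog_arm --moves '[{"x":0,"y":0,"z":0.025,"wx":0,"wy":0,"wz":0,"claw":-1},{"x":0,"y":0,"z":0,"wx":0,"wy":0,"wz":0,"claw":-1},{"x":0,"y":0,"z":0,"wx":0,"wy":0,"wz":0,"claw":-1}]'

```text
clock: 6.55
eef_pos: [0.5641, 0.4053, 0.1893]
tool_rot: [-3.141, 0.001, -0.0]
ft_force: [0.3, 0.6, -1.7]
finger_gap: 0.0299
```

Open, rise, then head for the cleaner bottle.

jog_arm --moves '[{"x":0,"y":0,"z":0,"wx":0,"wy":0,"wz":0,"claw":-0.1},{"x":0,"y":0,"z":0,"wx":0,"wy":0,"wz":0,"claw":0.3},{"x":0,"y":0,"z":0,"wx":0,"wy":0,"wz":0,"claw":1},{"x":0,"y":0,"z":0,"wx":0,"wy":0,"wz":0,"claw":1},{"x":0,"y":0,"z":-0.1,"wx":0,"wy":0,"wz":0,"claw":1},{"x":0,"y":0,"z":-0.15,"wx":0,"wy":0,"wz":0,"claw":1},{"x":0,"y":0,"z":-0.2,"wx":0,"wy":0,"wz":0,"claw":1},{"x":0,"y":0,"z":0,"wx":0,"wy":0,"wz":0,"claw":1}]'

```text
clock: 7.22
eef_pos: [0.566, 0.4069, 0.2644]
tool_rot: [-3.136, 0.0, -0.013]
ft_force: [1.6, 0.8, 2.3]
finger_gap: 0.0853
```

jog_arm --moves '[{"x":-0.02,"y":0.2,"z":0,"wx":0,"wy":0,"wz":0,"claw":1},{"x":-0.02,"y":0.2,"z":0,"wx":0,"wy":0,"wz":0,"claw":1},{"x":-0.02,"y":0.2,"z":0,"wx":0,"wy":0,"wz":0,"claw":1},{"x":-0.02,"y":0.2,"z":0,"wx":0,"wy":0,"wz":0,"claw":1},{"x":-0.02,"y":0.2,"z":0,"wx":0,"wy":0,"wz":0,"claw":1},{"x":-0.02,"y":0.2,"z":0,"wx":0,"wy":0,"wz":0,"claw":1},{"x":-0.02,"y":0.2,"z":0,"wx":0,"wy":0,"wz":0,"claw":1},{"x":-0.02,"y":0.2,"z":0,"wx":0,"wy":0,"wz":0,"claw":1}]'

```text
clock: 7.88
eef_pos: [0.5396, 0.1642, 0.2569]
tool_rot: [-3.141, 0.0, -0.001]
ft_force: [-0.3, -0.4, 0.0]
finger_gap: 0.0855
```

jog_arm --moves '[{"x":-0.02,"y":0.2,"z":0,"wx":0,"wy":0,"wz":0,"claw":1},{"x":-0.02,"y":0.2,"z":0,"wx":0,"wy":0,"wz":0,"claw":1},{"x":-0.02,"y":0.2,"z":0,"wx":0,"wy":0,"wz":0,"claw":1},{"x":-0.02,"y":0.2,"z":0,"wx":0,"wy":0,"wz":0,"claw":1},{"x":0,"y":0.1,"z":0,"wx":0,"wy":0,"wz":0,"claw":1},{"x":0,"y":0,"z":0,"wx":0,"wy":0,"wz":0,"claw":1}]'

```text
clock: 8.38
eef_pos: [0.5279, 0.0275, 0.257]
tool_rot: [3.14, -0.006, 0.002]
ft_force: [-0.1, -0.1, 0.2]
finger_gap: 0.0855
```

jog_arm --moves '[{"x":-0.01,"y":-0.02,"z":0.1,"wx":0,"wy":0,"wz":0,"claw":1},{"x":0,"y":0,"z":0.16,"wx":0,"wy":0,"wz":0,"claw":1},{"x":0,"y":0,"z":0.16,"wx":0,"wy":0,"wz":0,"claw":1},{"x":0,"y":0,"z":0.12,"wx":0,"wy":0,"wz":0,"claw":1},{"x":0,"y":0,"z":0.03,"wx":0,"wy":0,"wz":0,"claw":1},{"x":0,"y":0,"z":0,"wx":0,"wy":0,"wz":0,"claw":1},{"x":0,"y":0,"z":0,"wx":0,"wy":0,"wz":0,"claw":1}]'

```text
clock: 8.97
eef_pos: [0.5267, 0.034, 0.172]
tool_rot: [-3.141, -0.0, -0.001]
ft_force: [0.4, 0.6, 1.2]
finger_gap: 0.0855
```

```bash
python3 - <<'E'
from h import *
a=optics.camera("side")[120:240,220:380];b=optics.camera("side")[80:200,300:460]
cv2.imwrite("pics/g2.png",cv2.resize(np.hstack([a,b]),(800,300),interpolation=cv2.INTER_CUBIC))
print(env.get_obs()["eef_pos"])
E
```

```text
[0.52746854 0.0337871  0.17297169]
```

View pics/g2.png

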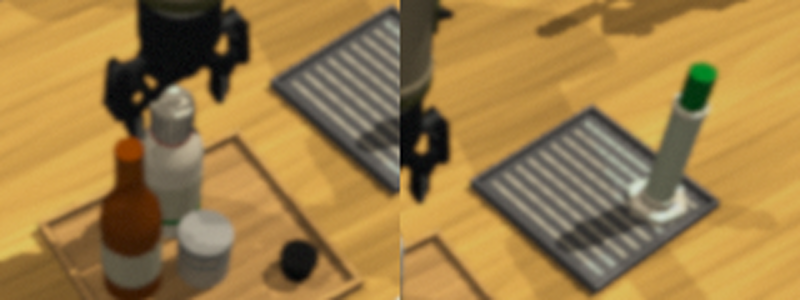

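The case stands upright on the drain tray at (655,200). The cleaner cap (172,115) is between the fingers. I'll shift y by 4 mm and grip.

jog_arm --moves '[{"x":0,"y":0.031,"z":0,"wx":0,"wy":0,"wz":0,"claw":1},{"x":0,"y":0,"z":0,"wx":0,"wy":0,"wz":0,"claw":0.3},{"x":0,"y":0,"z":0,"wx":0,"wy":0,"wz":0,"claw":-0.1},{"x":0,"y":0,"z":0,"wx":0,"wy":0,"wz":0,"claw":-0.5},{"x":0,"y":0,"z":0,"wx":0,"wy":0,"wz":0,"claw":-1},{"x":0,"y":0,"z":0,"wx":0,"wy":0,"wz":0,"claw":-1},{"x":0,"y":0,"z":0,"wx":0,"wy":0,"wz":0,"claw":-1},{"x":0,"y":0,"z":0,"wx":0,"wy":0,"wz":0,"claw":-1}]' --force 50

```text
clock: 9.73
eef_pos: [0.5267, 0.0289, 0.1715]
tool_rot: [3.142, -0.0, 0.001]
ft_force: [0.9, -0.1, 4.6]
finger_gap: 0.0409
```

jog_arm --moves '[{"x":0,"y":0,"z":0,"wx":0,"wy":0,"wz":0,"claw":-1},{"x":0,"y":0,"z":0,"wx":0,"wy":0,"wz":0,"claw":-1}]'

```text
clock: 9.9
eef_pos: [0.5266, 0.0289, 0.1715]
tool_rot: [3.142, -0.0, 0.001]
ft_force: [0.9, 0.4, 4.6]
finger_gap: 0.0414
```

jog_arm --moves '[{"x":0,"y":0,"z":-0.08,"wx":0,"wy":0,"wz":0,"claw":-1},{"x":0,"y":0,"z":-0.12,"wx":0,"wy":0,"wz":0,"claw":-1},{"x":0,"y":0,"z":-0.1,"wx":0,"wy":0,"wz":0,"claw":-1},{"x":0,"y":-0.06,"z":0,"wx":0,"wy":0,"wz":0,"claw":-1},{"x":-0.04,"y":-0.12,"z":0,"wx":0,"wy":0,"wz":0,"claw":-1},{"x":-0.04,"y":-0.18,"z":0,"wx":0,"wy":0,"wz":0,"claw":-1},{"x":-0.04,"y":-0.18,"z":0,"wx":0,"wy":0,"wz":0,"claw":-1},{"x":-0.04,"y":-0.18,"z":0,"wx":0,"wy":0,"wz":0,"claw":-1}]'

```text
clock: 10.57
eef_pos: [0.501, 0.1382, 0.2147]
tool_rot: [3.142, -0.002, -0.004]
ft_force: [0.1, 1.3, -3.7]
finger_gap: 0.0411
```

jog_arm --moves '[{"x":-0.04,"y":-0.18,"z":0,"wx":0,"wy":0,"wz":0,"claw":-1},{"x":-0.04,"y":-0.18,"z":0,"wx":0,"wy":0,"wz":0,"claw":-1},{"x":-0.04,"y":-0.18,"z":0,"wx":0,"wy":0,"wz":0,"claw":-1},{"x":-0.04,"y":-0.18,"z":0,"wx":0,"wy":0,"wz":0,"claw":-1},{"x":-0.04,"y":-0.18,"z":0,"wx":0,"wy":0,"wz":0,"claw":-1},{"x":-0.04,"y":-0.18,"z":0,"wx":0,"wy":0,"wz":0,"claw":-1},{"x":-0.04,"y":-0.18,"z":0,"wx":0,"wy":0,"wz":0,"claw":-1},{"x":-0.04,"y":-0.18,"z":0,"wx":0,"wy":0,"wz":0,"claw":-1}]'

```text
clock: 11.23
eef_pos: [0.4527, 0.3544, 0.2145]
tool_rot: [3.14, -0.0, -0.003]
ft_force: [0.7, -0.1, -3.1]
finger_gap: 0.0408
```

jog_arm --moves '[{"x":0,"y":-0.12,"z":0,"wx":0,"wy":0,"wz":0,"claw":-1},{"x":0,"y":-0.06,"z":0,"wx":0,"wy":0,"wz":0,"claw":-1},{"x":0,"y":0,"z":0,"wx":0,"wy":0,"wz":0,"claw":-1},{"x":0,"y":0,"z":0,"wx":0,"wy":0,"wz":0,"claw":-1}]'

```text
clock: 11.57
eef_pos: [0.4538, 0.3796, 0.215]
tool_rot: [3.14, 0.001, -0.002]
ft_force: [0.7, -0.6, -4.0]
finger_gap: 0.0409
```

jog_arm --moves '[{"x":0,"y":-0.06,"z":0.07,"wx":0,"wy":0,"wz":0,"claw":-1},{"x":0,"y":0,"z":0.1,"wx":0,"wy":0,"wz":0,"claw":-1},{"x":0,"y":0,"z":0.08,"wx":0,"wy":0,"wz":0,"claw":-1},{"x":0,"y":0,"z":0.035,"wx":0,"wy":0,"wz":0,"claw":-1},{"x":0,"y":0,"z":0,"wx":0,"wy":0,"wz":0,"claw":-1},{"x":0,"y":0,"z":0,"wx":0,"wy":0,"wz":0,"claw":-1}]'

```text
clock: 12.07
eef_pos: [0.4544, 0.3883, 0.1728]
tool_rot: [3.141, -0.002, -0.001]
ft_force: [0.5, -0.5, -2.7]
finger_gap: 0.0409
```

jog_arm --moves '[{"x":0,"y":0,"z":0.016,"wx":0,"wy":0,"wz":0,"claw":-1},{"x":0,"y":0,"z":0,"wx":0,"wy":0,"wz":0,"claw":-1},{"x":0,"y":0,"z":0,"wx":0,"wy":0,"wz":0,"claw":-1},{"x":0,"y":0,"z":0,"wx":0,"wy":0,"wz":0,"claw":0.1},{"x":0,"y":0,"z":0,"wx":0,"wy":0,"wz":0,"claw":0.4},{"x":0,"y":0,"z":0,"wx":0,"wy":0,"wz":0,"claw":1},{"x":0,"y":0,"z":0,"wx":0,"wy":0,"wz":0,"claw":1}]'

```text
clock: 12.65
eef_pos: [0.4547, 0.3891, 0.1715]
tool_rot: [-3.141, 0.0, -0.001]
ft_force: [0.5, -0.3, 0.3]
finger_gap: 0.081
```

jog_arm --moves '[{"x":0,"y":0,"z":-0.1,"wx":0,"wy":0,"wz":0,"claw":1},{"x":0,"y":0,"z":-0.2,"wx":0,"wy":0,"wz":0,"claw":1},{"x":0,"y":0,"z":-0.2,"wx":0,"wy":0,"wz":0,"claw":1},{"x":0,"y":0,"z":-0.2,"wx":0,"wy":0,"wz":0,"claw":1},{"x":0.05,"y":0.1,"z":0,"wx":0,"wy":0,"wz":0,"claw":1},{"x":0.06,"y":0.2,"z":0,"wx":0,"wy":0,"wz":0,"claw":1},{"x":0.06,"y":0.2,"z":0,"wx":0,"wy":0,"wz":0,"claw":1},{"x":0.06,"y":0.2,"z":0,"wx":0,"wy":0,"wz":0,"claw":1}]'

```text
clock: 13.32
eef_pos: [0.4891, 0.2832, 0.2765]
tool_rot: [-3.141, -0.002, -0.002]
ft_force: [0.7, -0.1, -0.4]
finger_gap: 0.0854
```

jog_arm --moves '[{"x":0.06,"y":0.2,"z":0,"wx":0,"wy":0,"wz":0,"claw":1},{"x":0.06,"y":0.2,"z":0,"wx":0,"wy":0,"wz":0,"claw":1},{"x":0.06,"y":0.2,"z":0,"wx":0,"wy":0,"wz":0,"claw":1},{"x":0.06,"y":0.2,"z":0,"wx":0,"wy":0,"wz":0,"claw":1},{"x":0.06,"y":0.2,"z":0,"wx":0,"wy":0,"wz":0,"claw":1},{"x":0.06,"y":0.2,"z":0,"wx":0,"wy":0,"wz":0,"claw":1},{"x":0.06,"y":0.2,"z":0,"wx":0,"wy":0,"wz":0,"claw":1},{"x":0.06,"y":0.2,"z":0,"wx":0,"wy":0,"wz":0,"claw":1}]'

```text
clock: 13.98
eef_pos: [0.5612, 0.0424, 0.2764]
tool_rot: [3.142, -0.0, 0.001]
ft_force: [0.2, 0.6, -0.5]
finger_gap: 0.0852
```

jog_arm --moves '[{"x":0.06,"y":0.2,"z":0,"wx":0,"wy":0,"wz":0,"claw":1},{"x":0.06,"y":0.2,"z":0,"wx":0,"wy":0,"wz":0,"claw":1},{"x":0,"y":0,"z":0,"wx":0,"wy":0,"wz":0,"claw":1},{"x":0,"y":0,"z":0,"wx":0,"wy":0,"wz":0,"claw":1}]'

```text
clock: 14.32
eef_pos: [0.579, -0.0177, 0.2759]
tool_rot: [3.142, -0.005, 0.0]
ft_force: [-0.1, 0.5, 0.4]
finger_gap: 0.0857
```

jog_arm --moves '[{"x":0,"y":0.2,"z":0,"wx":0,"wy":0,"wz":0,"claw":1},{"x":0,"y":0,"z":0.05,"wx":0,"wy":0,"wz":0,"claw":1},{"x":0,"y":0,"z":0.1,"wx":0,"wy":0,"wz":0,"claw":1},{"x":0,"y":0,"z":0,"wx":0,"wy":0,"wz":0,"claw":1},{"x":0,"y":0,"z":0,"wx":0,"wy":0,"wz":0,"claw":1}]'

```text
clock: 14.73
eef_pos: [0.578, -0.0449, 0.2525]
tool_rot: [-3.141, -0.001, 0.003]
ft_force: [0.2, -0.6, 0.6]
finger_gap: 0.0854
```

jog_arm --moves '[{"x":0,"y":0.018,"z":0.08,"wx":0,"wy":0,"wz":0,"claw":1},{"x":0,"y":0,"z":0.12,"wx":0,"wy":0,"wz":0,"claw":1},{"x":0,"y":0,"z":0.12,"wx":0,"wy":0,"wz":0,"claw":1},{"x":0,"y":0,"z":0.02,"wx":0,"wy":0,"wz":0,"claw":1},{"x":0,"y":0,"z":0,"wx":0,"wy":0,"wz":0,"claw":1},{"x":0,"y":0,"z":0,"wx":0,"wy":0,"wz":0,"claw":1}]'

```text
clock: 15.23
eef_pos: [0.579, -0.0486, 0.2031]
tool_rot: [3.142, 0.0, 0.001]
ft_force: [-0.6, -0.4, 0.9]
finger_gap: 0.0853
```

```bash
python3 - <<'E'
from h import *
im=optics.camera("side");a=im[120:240,200:360];b=im[80:200,300:460]
cv2.imwrite("pics/g3.png",cv2.resize(np.hstack([a,b]),(800,300),interpolation=cv2.INTER_CUBIC))
print(env.get_obs()["eef_pos"])
E
```

```text
[ 0.57943502 -0.04872676  0.2037416 ]
```

View pics/g3.png

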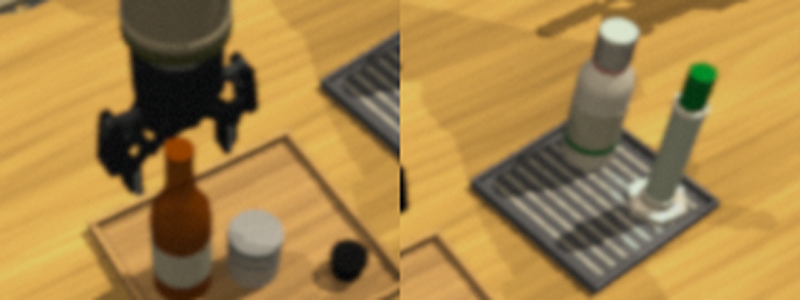

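Both bottles stand upright on the drain tray. The ale neck (180,160) is centred between the fingers, so I'll grip it.

jog_arm --moves '[{"x":0,"y":0,"z":0,"wx":0,"wy":0,"wz":0,"claw":0},{"x":0,"y":0,"z":0,"wx":0,"wy":0,"wz":0,"claw":-0.4},{"x":0,"y":0,"z":0,"wx":0,"wy":0,"wz":0,"claw":-0.7},{"x":0,"y":0,"z":0,"wx":0,"wy":0,"wz":0,"claw":-1},{"x":0,"y":0,"z":0,"wx":0,"wy":0,"wz":0,"claw":-1},{"x":0,"y":0,"z":0,"wx":0,"wy":0,"wz":0,"claw":-1},{"x":0,"y":0,"z":0,"wx":0,"wy":0,"wz":0,"claw":-1},{"x":0,"y":0,"z":0,"wx":0,"wy":0,"wz":0,"claw":-1}]' --force 50

```text
clock: 15.95
eef_pos: [0.5791, -0.0488, 0.2029]
tool_rot: [3.142, -0.0, 0.001]
ft_force: [0.7, 0.9, 3.1]
finger_gap: 0.0256
```

jog_arm --moves '[{"x":0,"y":0,"z":0,"wx":0,"wy":0,"wz":0,"claw":-1},{"x":0,"y":0,"z":0,"wx":0,"wy":0,"wz":0,"claw":-1}]'

```text
clock: 16.12
eef_pos: [0.5791, -0.0488, 0.2028]
tool_rot: [3.142, -0.0, 0.001]
ft_force: [0.3, -0.2, 3.7]
finger_gap: 0.0254
```

jog_arm --moves '[{"x":0,"y":0,"z":-0.08,"wx":0,"wy":0,"wz":0,"claw":-1},{"x":0,"y":0,"z":-0.16,"wx":0,"wy":0,"wz":0,"claw":-1},{"x":0,"y":0,"z":-0.18,"wx":0,"wy":0,"wz":0,"claw":-1},{"x":0,"y":0,"z":-0.18,"wx":0,"wy":0,"wz":0,"claw":-1},{"x":0,"y":0,"z":-0.1,"wx":0,"wy":0,"wz":0,"claw":-1},{"x":-0.04,"y":-0.08,"z":0,"wx":0,"wy":0,"wz":0,"claw":-1},{"x":-0.04,"y":-0.15,"z":0,"wx":0,"wy":0,"wz":0,"claw":-1},{"x":-0.04,"y":-0.18,"z":0,"wx":0,"wy":0,"wz":0,"claw":-1}]'

```text
clock: 16.78
eef_pos: [0.5598, 0.0126, 0.3066]
tool_rot: [3.141, -0.004, -0.003]
ft_force: [-0.3, 1.0, -2.0]
finger_gap: 0.0257
```

jog_arm --moves '[{"x":-0.03,"y":-0.18,"z":0,"wx":0,"wy":0,"wz":0,"claw":-1},{"x":-0.03,"y":-0.18,"z":0,"wx":0,"wy":0,"wz":0,"claw":-1},{"x":-0.03,"y":-0.18,"z":0,"wx":0,"wy":0,"wz":0,"claw":-1},{"x":-0.03,"y":-0.18,"z":0,"wx":0,"wy":0,"wz":0,"claw":-1},{"x":-0.03,"y":-0.18,"z":0,"wx":0,"wy":0,"wz":0,"claw":-1},{"x":-0.03,"y":-0.18,"z":0,"wx":0,"wy":0,"wz":0,"claw":-1},{"x":-0.03,"y":-0.18,"z":0,"wx":0,"wy":0,"wz":0,"claw":-1},{"x":-0.03,"y":-0.18,"z":0,"wx":0,"wy":0,"wz":0,"claw":-1}]'

```text
clock: 17.45
eef_pos: [0.5232, 0.2302, 0.306]
tool_rot: [3.141, -0.0, -0.004]
ft_force: [-0.9, 0.1, -2.8]
finger_gap: 0.0256
```

jog_arm --moves '[{"x":-0.03,"y":-0.18,"z":0,"wx":0,"wy":0,"wz":0,"claw":-1},{"x":0,"y":-0.12,"z":0.1,"wx":0,"wy":0,"wz":0,"claw":-1},{"x":0,"y":-0.06,"z":0.12,"wx":0,"wy":0,"wz":0,"claw":-1},{"x":0,"y":0,"z":0.12,"wx":0,"wy":0,"wz":0,"claw":-1},{"x":0,"y":0,"z":0.06,"wx":0,"wy":0,"wz":0,"claw":-1},{"x":0,"y":0,"z":0,"wx":0,"wy":0,"wz":0,"claw":-1},{"x":0,"y":0,"z":0,"wx":0,"wy":0,"wz":0,"claw":-1}]'

```text
clock: 18.03
eef_pos: [0.5196, 0.2823, 0.2466]
tool_rot: [3.141, -0.001, -0.004]
ft_force: [1.1, -0.5, -2.3]
finger_gap: 0.0254
```

jog_arm --moves '[{"x":0,"y":-0.08,"z":0.05,"wx":0,"wy":0,"wz":0,"claw":-1},{"x":0,"y":0,"z":0.1,"wx":0,"wy":0,"wz":0,"claw":-1},{"x":0,"y":0,"z":0.1,"wx":0,"wy":0,"wz":0,"claw":-1},{"x":0,"y":0,"z":0.038,"wx":0,"wy":0,"wz":0,"claw":-1},{"x":0,"y":0,"z":0,"wx":0,"wy":0,"wz":0,"claw":-1},{"x":0,"y":0,"z":0,"wx":0,"wy":0,"wz":0,"claw":-1}]'

```text
clock: 18.53
eef_pos: [0.5206, 0.2948, 0.2048]
tool_rot: [-3.141, 0.001, -0.001]
ft_force: [1.0, 0.2, -1.9]
finger_gap: 0.0256
```

jog_arm --moves '[{"x":0,"y":0,"z":0.019,"wx":0,"wy":0,"wz":0,"claw":-1},{"x":0,"y":0,"z":0,"wx":0,"wy":0,"wz":0,"claw":-1},{"x":0,"y":0,"z":0,"wx":0,"wy":0,"wz":0,"claw":-1},{"x":0,"y":0,"z":0,"wx":0,"wy":0,"wz":0,"claw":-0.2},{"x":0,"y":0,"z":0,"wx":0,"wy":0,"wz":0,"claw":0.3},{"x":0,"y":0,"z":0,"wx":0,"wy":0,"wz":0,"claw":1},{"x":0,"y":0,"z":0,"wx":0,"wy":0,"wz":0,"claw":1}]'

```text
clock: 19.12
eef_pos: [0.5206, 0.2948, 0.2017]
tool_rot: [-3.141, 0.001, -0.001]
ft_force: [-0.4, -0.4, 0.1]
finger_gap: 0.0693
```

jog_arm --moves '[{"x":0,"y":0,"z":-0.1,"wx":0,"wy":0,"wz":0,"claw":1},{"x":0,"y":0,"z":-0.2,"wx":0,"wy":0,"wz":0,"claw":1},{"x":0,"y":0,"z":-0.2,"wx":0,"wy":0,"wz":0,"claw":1},{"x":0.06,"y":0.1,"z":0,"wx":0,"wy":0,"wz":0,"claw":1},{"x":0.06,"y":0.2,"z":0,"wx":0,"wy":0,"wz":0,"claw":1},{"x":0.06,"y":0.2,"z":0,"wx":0,"wy":0,"wz":0,"claw":1},{"x":0.06,"y":0.2,"z":0,"wx":0,"wy":0,"wz":0,"claw":1},{"x":0.06,"y":0.2,"z":0,"wx":0,"wy":0,"wz":0,"claw":1}]'

```text
clock: 19.78
eef_pos: [0.5656, 0.1585, 0.2767]
tool_rot: [-3.141, -0.001, -0.001]
ft_force: [0.6, 0.5, -0.6]
finger_gap: 0.0855
```

jog_arm --moves '[{"x":0.06,"y":0.2,"z":0.1,"wx":0,"wy":0,"wz":0,"claw":1},{"x":0.06,"y":0.2,"z":0.15,"wx":0,"wy":0,"wz":0,"claw":1},{"x":0.06,"y":0.2,"z":0.15,"wx":0,"wy":0,"wz":0,"claw":1},{"x":0.06,"y":0.2,"z":0.15,"wx":0,"wy":0,"wz":0,"claw":1},{"x":0,"y":0.08,"z":0.15,"wx":0,"wy":0,"wz":0,"claw":1},{"x":0,"y":0,"z":0,"wx":0,"wy":0,"wz":0,"claw":1},{"x":0,"y":0,"z":0,"wx":0,"wy":0,"wz":0,"claw":1}]'

```text
clock: 20.37
eef_pos: [0.6002, 0.0272, 0.1699]
tool_rot: [-3.141, 0.003, 0.006]
ft_force: [0.0, 0.5, 0.3]
finger_gap: 0.0855
```

```bash
python3 - <<'E'
from h import *
im=optics.camera("top");im2=optics.camera("side")
a=im[190:330,395:505];b=im2[80:220,300:460]
c=im2[140:280,225:375]
f=lambda x:cv2.resize(x,(int(x.shape[1]*400/140),400),interpolation=cv2.INTER_CUBIC)
o=np.hstack([cv2.resize(a,(330,420),interpolation=cv2.INTER_CUBIC),cv2.resize(b,(460,420),interpolation=cv2.INTER_CUBIC)])
cv2.imwrite("pics/g4.png",o)
print(env.get_obs()["eef_pos"])
E
```

```text
[0.60197756 0.02855636 0.17294459]
```

View pics/g4.png

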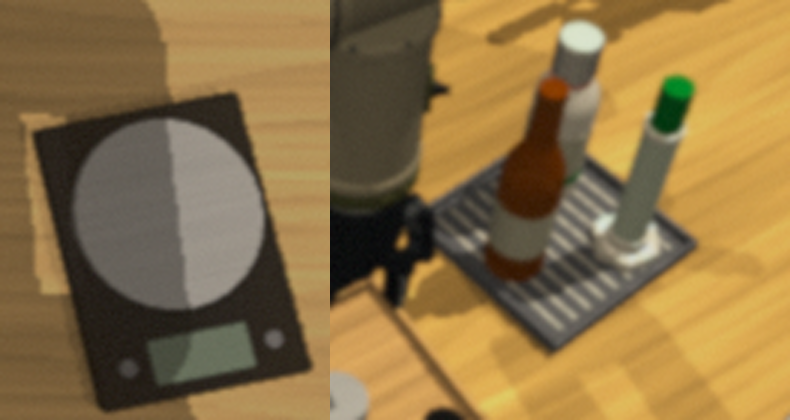

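All three stand upright on the drain tray. The pan centre at crop (169,214) agrees with the first reading, (0.472, -0.367). Next I'll descend to the jar.

jog_arm --moves '[{"x":0.013,"y":0.033,"z":0.06,"wx":0,"wy":0,"wz":0,"claw":1},{"x":0,"y":0,"z":0.15,"wx":0,"wy":0,"wz":0,"claw":1},{"x":0,"y":0,"z":0.15,"wx":0,"wy":0,"wz":0,"claw":1},{"x":0,"y":0,"z":0.1,"wx":0,"wy":0,"wz":0,"claw":1},{"x":0,"y":0,"z":0,"wx":0,"wy":0,"wz":0,"claw":1},{"x":0,"y":0,"z":0,"wx":0,"wy":0,"wz":0,"claw":1}]'

```text
clock: 20.97
eef_pos: [0.6031, 0.0234, 0.1023]
tool_rot: [-3.142, -0.001, 0.001]
ft_force: [0.8, 0.3, 0.6]
finger_gap: 0.086
```

jog_arm --moves '[{"x":0.007,"y":0,"z":0.08,"wx":0,"wy":0,"wz":0,"claw":1},{"x":0,"y":0,"z":0.12,"wx":0,"wy":0,"wz":0,"claw":1},{"x":0,"y":0,"z":0.12,"wx":0,"wy":0,"wz":0,"claw":1},{"x":0,"y":0,"z":0.06,"wx":0,"wy":0,"wz":0,"claw":1},{"x":0,"y":0,"z":0,"wx":0,"wy":0,"wz":0,"claw":1},{"x":0,"y":0,"z":0,"wx":0,"wy":0,"wz":0,"claw":0.6},{"x":0,"y":0,"z":0,"wx":0,"wy":0,"wz":0,"claw":0.4}]'

```text
clock: 21.55
eef_pos: [0.6054, 0.0227, 0.0469]
tool_rot: [3.141, -0.0, 0.004]
ft_force: [-0.5, 0.8, 0.7]
finger_gap: 0.0638
```

jog_arm --moves '[{"x":0,"y":0,"z":0,"wx":0,"wy":0,"wz":0,"claw":0.1},{"x":0,"y":0,"z":0,"wx":0,"wy":0,"wz":0,"claw":-0.3},{"x":0,"y":0,"z":0,"wx":0,"wy":0,"wz":0,"claw":-1},{"x":0,"y":0,"z":0,"wx":0,"wy":0,"wz":0,"claw":-1},{"x":0,"y":0,"z":0,"wx":0,"wy":0,"wz":0,"claw":-1},{"x":0,"y":0,"z":0,"wx":0,"wy":0,"wz":0,"claw":-1}]'

```text
clock: 22.05
eef_pos: [0.6056, 0.0227, 0.0472]
tool_rot: [3.141, -0.0, 0.005]
ft_force: [-0.9, 1.2, 6.0]
finger_gap: 0.0559
```

jog_arm --moves '[{"x":0,"y":0,"z":-0.08,"wx":0,"wy":0,"wz":0,"claw":-1},{"x":0,"y":0,"z":-0.16,"wx":0,"wy":0,"wz":0,"claw":-1},{"x":0,"y":0,"z":-0.16,"wx":0,"wy":0,"wz":0,"claw":-1},{"x":-0.02,"y":0.06,"z":-0.05,"wx":0,"wy":0,"wz":0,"claw":-1},{"x":-0.04,"y":0.12,"z":0,"wx":0,"wy":0,"wz":0,"claw":-1},{"x":-0.06,"y":0.18,"z":0,"wx":0,"wy":0,"wz":0,"claw":-1},{"x":-0.06,"y":0.18,"z":0,"wx":0,"wy":0,"wz":0,"claw":-1},{"x":-0.06,"y":0.18,"z":0,"wx":0,"wy":0,"wz":0,"claw":-1}]'

```text
clock: 22.72
eef_pos: [0.5672, -0.0866, 0.1125]
tool_rot: [3.141, 0.001, -0.001]
ft_force: [0.7, -0.4, -3.8]
finger_gap: 0.0558
```

jog_arm --moves '[{"x":-0.06,"y":0.18,"z":0,"wx":0,"wy":0,"wz":0,"claw":-1},{"x":-0.06,"y":0.18,"z":0,"wx":0,"wy":0,"wz":0,"claw":-1},{"x":-0.06,"y":0.18,"z":0,"wx":0,"wy":0,"wz":0,"claw":-1},{"x":-0.06,"y":0.18,"z":0,"wx":0,"wy":0,"wz":0,"claw":-1},{"x":-0.06,"y":0.18,"z":0,"wx":0,"wy":0,"wz":0,"claw":-1},{"x":-0.06,"y":0.18,"z":0,"wx":0,"wy":0,"wz":0,"claw":-1},{"x":-0.06,"y":0.18,"z":0,"wx":0,"wy":0,"wz":0,"claw":-1},{"x":-0.06,"y":0.18,"z":0,"wx":0,"wy":0,"wz":0,"claw":-1}]'

```text
clock: 23.38
eef_pos: [0.4947, -0.3028, 0.1125]
tool_rot: [-3.141, 0.001, 0.001]
ft_force: [1.0, -0.2, -2.7]
finger_gap: 0.056
```

jog_arm --moves '[{"x":-0.05,"y":0.18,"z":0,"wx":0,"wy":0,"wz":0,"claw":-1},{"x":-0.04,"y":0.12,"z":0,"wx":0,"wy":0,"wz":0,"claw":-1},{"x":0,"y":0.06,"z":0,"wx":0,"wy":0,"wz":0,"claw":-1},{"x":0,"y":0,"z":0,"wx":0,"wy":0,"wz":0,"claw":-1},{"x":0,"y":0,"z":0,"wx":0,"wy":0,"wz":0,"claw":-1}]'

```text
clock: 23.8
eef_pos: [0.4823, -0.3551, 0.1125]
tool_rot: [-3.141, 0.002, 0.001]
ft_force: [0.2, -0.3, -2.5]
finger_gap: 0.0559
```

jog_arm --moves '[{"x":-0.06,"y":0.08,"z":0.03,"wx":0,"wy":0,"wz":0,"claw":-1},{"x":0,"y":0,"z":0.1,"wx":0,"wy":0,"wz":0,"claw":-1},{"x":0,"y":0,"z":0.1,"wx":0,"wy":0,"wz":0,"claw":-1},{"x":0,"y":0,"z":0.05,"wx":0,"wy":0,"wz":0,"claw":-1},{"x":0,"y":0,"z":0,"wx":0,"wy":0,"wz":0,"claw":-1},{"x":0,"y":0,"z":0,"wx":0,"wy":0,"wz":0,"claw":-1}]'

```text
clock: 24.3
eef_pos: [0.4738, -0.366, 0.0705]
tool_rot: [-3.14, -0.001, 0.002]
ft_force: [0.4, 0.1, -2.3]
finger_gap: 0.0558
```

jog_arm --moves '[{"x":0,"y":0,"z":0.02,"wx":0,"wy":0,"wz":0,"claw":-1},{"x":0,"y":0,"z":0,"wx":0,"wy":0,"wz":0,"claw":-1},{"x":0,"y":0,"z":0,"wx":0,"wy":0,"wz":0,"claw":-1},{"x":0,"y":0,"z":0,"wx":0,"wy":0,"wz":0,"claw":0.4},{"x":0,"y":0,"z":0,"wx":0,"wy":0,"wz":0,"claw":0.7},{"x":0,"y":0,"z":0,"wx":0,"wy":0,"wz":0,"claw":1},{"x":0,"y":0,"z":0,"wx":0,"wy":0,"wz":0,"claw":1},{"x":0,"y":0,"z":0,"wx":0,"wy":0,"wz":0,"claw":1}]'

```text
clock: 24.97
eef_pos: [0.4739, -0.3674, 0.0682]
tool_rot: [3.141, -0.001, 0.001]
ft_force: [-0.2, 0.4, -0.2]
finger_gap: 0.0851
```

jog_arm --moves '[{"x":0,"y":0,"z":-0.05,"wx":0,"wy":0,"wz":0,"claw":1},{"x":0,"y":0,"z":-0.15,"wx":0,"wy":0,"wz":0,"claw":1},{"x":0,"y":0,"z":-0.22,"wx":0,"wy":0,"wz":0,"claw":1},{"x":0,"y":0,"z":-0.22,"wx":0,"wy":0,"wz":0,"claw":1},{"x":0,"y":0,"z":-0.22,"wx":0,"wy":0,"wz":0,"claw":1},{"x":0,"y":0,"z":-0.22,"wx":0,"wy":0,"wz":0,"claw":1},{"x":0,"y":0,"z":-0.22,"wx":0,"wy":0,"wz":0,"claw":1},{"x":0,"y":-0.1,"z":-0.22,"wx":0,"wy":0,"wz":0,"claw":1}]'

```text
clock: 25.63
eef_pos: [0.4731, -0.3536, 0.2981]
tool_rot: [3.14, -0.003, 0.0]
ft_force: [0.7, 0.1, 0.6]
finger_gap: 0.0852
```

```bash
python3 - <<'E'
from h import *
im=optics.camera("top");im2=optics.camera("side")
f=lambda x:cv2.resize(x,(400,300),interpolation=cv2.INTER_CUBIC)
cv2.imwrite("pics/g5.png",np.hstack([f(im[190:325,370:550]),f(im2[190:310,70:230])]))
print(env.get_obs()["eef_pos"])
E
```

```text
[ 0.47598132 -0.3528365   0.30465517]
```

View pics/g5.png

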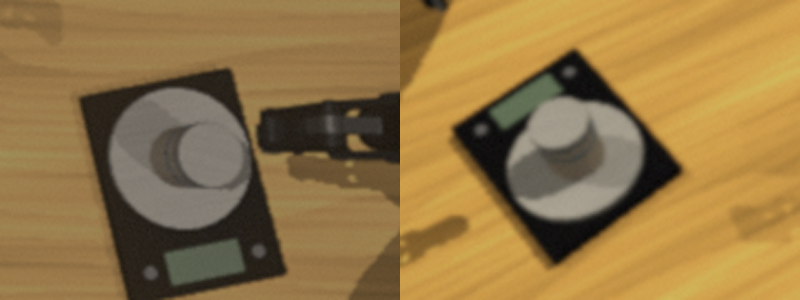

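```bash
python3 - <<'E'
from h import *
print(w("top",370+210*.45,190+155*.45,.094),w("top",370+180*.45,190+158*.45,.026))
print(w("side",70+(559-400)*.4,190+124*.4,.094),w("side",70+(575-400)*.4,190+160*.4,.026))
E
```

```text
[ 0.4717 -0.3634  0.094 ] [ 0.4719 -0.3668  0.026 ]
[ 0.4745 -0.3672  0.094 ] [ 0.4739 -0.3709  0.026 ]
```

The jar is about 4 mm off the pan centre in both cameras, which is fine. Now back to the ale bottle.

jog_arm --moves '[{"x":0.014,"y":-0.1,"z":0,"wx":0,"wy":0,"wz":0,"claw":1},{"x":0.014,"y":-0.2,"z":0,"wx":0,"wy":0,"wz":0,"claw":1},{"x":0.014,"y":-0.2,"z":0,"wx":0,"wy":0,"wz":0,"claw":1},{"x":0.014,"y":-0.2,"z":0,"wx":0,"wy":0,"wz":0,"claw":1},{"x":0.014,"y":-0.2,"z":0,"wx":0,"wy":0,"wz":0,"claw":1},{"x":0.014,"y":-0.2,"z":0,"wx":0,"wy":0,"wz":0,"claw":1},{"x":0.014,"y":-0.2,"z":0,"wx":0,"wy":0,"wz":0,"claw":1},{"x":0.014,"y":-0.2,"z":0,"wx":0,"wy":0,"wz":0,"claw":1}]'

```text
clock: 26.4
eef_pos: [0.4898, -0.1251, 0.2948]
tool_rot: [-3.141, 0.0, 0.002]
ft_force: [0.9, -0.9, 0.1]
finger_gap: 0.0855
```

jog_arm --moves '[{"x":0.014,"y":-0.2,"z":0,"wx":0,"wy":0,"wz":0,"claw":1},{"x":0.014,"y":-0.2,"z":0,"wx":0,"wy":0,"wz":0,"claw":1},{"x":0.014,"y":-0.2,"z":0,"wx":0,"wy":0,"wz":0,"claw":1},{"x":0.014,"y":-0.2,"z":0,"wx":0,"wy":0,"wz":0,"claw":1},{"x":0.014,"y":-0.2,"z":0,"wx":0,"wy":0,"wz":0,"claw":1},{"x":0.014,"y":-0.2,"z":0,"wx":0,"wy":0,"wz":0,"claw":1},{"x":0.014,"y":-0.2,"z":0,"wx":0,"wy":0,"wz":0,"claw":1},{"x":0.014,"y":-0.2,"z":0,"wx":0,"wy":0,"wz":0,"claw":1}]'

```text
clock: 27.07
eef_pos: [0.5064, 0.1146, 0.2949]
tool_rot: [3.142, -0.0, -0.003]
ft_force: [0.9, 0.4, 0.4]
finger_gap: 0.0855
```

jog_arm --moves '[{"x":0.014,"y":-0.2,"z":0,"wx":0,"wy":0,"wz":0,"claw":1},{"x":0.014,"y":-0.2,"z":0,"wx":0,"wy":0,"wz":0,"claw":1},{"x":0.014,"y":-0.2,"z":0,"wx":0,"wy":0,"wz":0,"claw":1},{"x":0.014,"y":-0.2,"z":0,"wx":0,"wy":0,"wz":0,"claw":1},{"x":0.014,"y":-0.2,"z":0,"wx":0,"wy":0,"wz":0,"claw":1},{"x":0,"y":-0.1,"z":0,"wx":0,"wy":0,"wz":0,"claw":1},{"x":0,"y":0,"z":0,"wx":0,"wy":0,"wz":0,"claw":1},{"x":0,"y":0,"z":0,"wx":0,"wy":0,"wz":0,"claw":1}]'

```text
clock: 27.73
eef_pos: [0.5171, 0.2781, 0.2949]
tool_rot: [3.14, 0.002, -0.003]
ft_force: [0.4, 0.2, 0.5]
finger_gap: 0.0855
```

jog_arm --moves '[{"x":0.02,"y":-0.11,"z":0,"wx":0,"wy":0,"wz":0,"claw":1},{"x":0,"y":0,"z":0.15,"wx":0,"wy":0,"wz":0,"claw":1},{"x":0,"y":0,"z":0.1,"wx":0,"wy":0,"wz":0,"claw":1},{"x":0,"y":0,"z":0,"wx":0,"wy":0,"wz":0,"claw":1},{"x":0,"y":0,"z":0,"wx":0,"wy":0,"wz":0,"claw":1}]'

```text
clock: 28.15
eef_pos: [0.5204, 0.2927, 0.2573]
tool_rot: [3.14, -0.002, -0.004]
ft_force: [-0.3, -1.0, 0.9]
finger_gap: 0.0854
```

jog_arm --moves '[{"x":0,"y":-0.01,"z":0.08,"wx":0,"wy":0,"wz":0,"claw":1},{"x":0,"y":0,"z":0.13,"wx":0,"wy":0,"wz":0,"claw":1},{"x":0,"y":0,"z":0.13,"wx":0,"wy":0,"wz":0,"claw":1},{"x":0,"y":0,"z":0.03,"wx":0,"wy":0,"wz":0,"claw":1},{"x":0,"y":0,"z":0,"wx":0,"wy":0,"wz":0,"claw":1},{"x":0,"y":0,"z":0,"wx":0,"wy":0,"wz":0,"claw":1}]'

```text
clock: 28.65
eef_pos: [0.5213, 0.2957, 0.2037]
tool_rot: [-3.141, 0.001, -0.001]
ft_force: [-0.7, 0.1, -0.1]
finger_gap: 0.0854
```

jog_arm --moves '[{"x":-0.004,"y":0.006,"z":0.013,"wx":0,"wy":0,"wz":0,"claw":0.3},{"x":0,"y":0,"z":0,"wx":0,"wy":0,"wz":0,"claw":-0.1},{"x":0,"y":0,"z":0,"wx":0,"wy":0,"wz":0,"claw":-0.5},{"x":0,"y":0,"z":0,"wx":0,"wy":0,"wz":0,"claw":-0.8},{"x":0,"y":0,"z":0,"wx":0,"wy":0,"wz":0,"claw":-1},{"x":0,"y":0,"z":0,"wx":0,"wy":0,"wz":0,"claw":-1},{"x":0,"y":0,"z":0,"wx":0,"wy":0,"wz":0,"claw":-1},{"x":0,"y":0,"z":0,"wx":0,"wy":0,"wz":0,"claw":-1}]' --force 50

```text
clock: 29.32
eef_pos: [0.5208, 0.2951, 0.2016]
tool_rot: [-3.141, 0.0, -0.002]
ft_force: [-0.4, -0.7, 4.8]
finger_gap: 0.0258
```

jog_arm --moves '[{"x":0,"y":0,"z":0,"wx":0,"wy":0,"wz":0,"claw":-1},{"x":0,"y":0,"z":0,"wx":0,"wy":0,"wz":0,"claw":-1}]'

```text
clock: 29.48
eef_pos: [0.5208, 0.2951, 0.2016]
tool_rot: [-3.141, 0.0, -0.002]
ft_force: [0.8, 0.1, 5.5]
finger_gap: 0.0255
```

jog_arm --moves '[{"x":0,"y":0,"z":-0.08,"wx":0,"wy":0,"wz":0,"claw":-1},{"x":0,"y":0,"z":-0.12,"wx":0,"wy":0,"wz":0,"claw":-1},{"x":0,"y":0,"z":-0.15,"wx":0,"wy":0,"wz":0,"claw":-1},{"x":0,"y":0,"z":-0.05,"wx":0,"wy":0,"wz":0,"claw":-1},{"x":0,"y":0.08,"z":0,"wx":0,"wy":0,"wz":0,"claw":-1},{"x":0.03,"y":0.15,"z":0,"wx":0,"wy":0,"wz":0,"claw":-1},{"x":0.03,"y":0.18,"z":0,"wx":0,"wy":0,"wz":0,"claw":-1},{"x":0.03,"y":0.18,"z":0,"wx":0,"wy":0,"wz":0,"claw":-1}]'

```text
clock: 30.15
eef_pos: [0.533, 0.2049, 0.2592]
tool_rot: [3.141, 0.001, -0.004]
ft_force: [0.2, 0.8, -1.5]
finger_gap: 0.0256
```

jog_arm --moves '[{"x":0.03,"y":0.18,"z":0,"wx":0,"wy":0,"wz":0,"claw":-1},{"x":0.03,"y":0.18,"z":0,"wx":0,"wy":0,"wz":0,"claw":-1},{"x":0.03,"y":0.18,"z":0,"wx":0,"wy":0,"wz":0,"claw":-1},{"x":0.03,"y":0.18,"z":0,"wx":0,"wy":0,"wz":0,"claw":-1},{"x":0.03,"y":0.18,"z":0,"wx":0,"wy":0,"wz":0,"claw":-1},{"x":0.03,"y":0.18,"z":0,"wx":0,"wy":0,"wz":0,"claw":-1},{"x":0.03,"y":0.18,"z":0,"wx":0,"wy":0,"wz":0,"claw":-1},{"x":0.03,"y":0.18,"z":0,"wx":0,"wy":0,"wz":0,"claw":-1}]'

```text
clock: 30.82
eef_pos: [0.5688, -0.0116, 0.2592]
tool_rot: [-3.142, 0.001, 0.004]
ft_force: [1.0, 0.2, -1.8]
finger_gap: 0.0255
```

jog_arm --moves '[{"x":0.03,"y":0.14,"z":0,"wx":0,"wy":0,"wz":0,"claw":-1},{"x":0,"y":0.08,"z":0,"wx":0,"wy":0,"wz":0,"claw":-1},{"x":0,"y":0,"z":0,"wx":0,"wy":0,"wz":0,"claw":-1},{"x":0,"y":0,"z":0,"wx":0,"wy":0,"wz":0,"claw":-1}]'

```text
clock: 31.15
eef_pos: [0.5735, -0.0429, 0.2599]
tool_rot: [-3.141, 0.003, 0.003]
ft_force: [0.4, -0.2, -1.6]
finger_gap: 0.0256
```

jog_arm --moves '[{"x":0.035,"y":0.036,"z":0.05,"wx":0,"wy":0,"wz":0,"claw":-1},{"x":0,"y":0,"z":0.12,"wx":0,"wy":0,"wz":0,"claw":-1},{"x":0,"y":0,"z":0.12,"wx":0,"wy":0,"wz":0,"claw":-1},{"x":0,"y":0,"z":0.04,"wx":0,"wy":0,"wz":0,"claw":-1},{"x":0,"y":0,"z":0,"wx":0,"wy":0,"wz":0,"claw":-1},{"x":0,"y":0,"z":0,"wx":0,"wy":0,"wz":0,"claw":-1}]'

```text
clock: 31.65
eef_pos: [0.5794, -0.0473, 0.2111]
tool_rot: [-3.141, -0.001, 0.001]
ft_force: [-0.3, -0.6, -1.5]
finger_gap: 0.0252
```

jog_arm --moves '[{"x":0,"y":0.005,"z":0.03,"wx":0,"wy":0,"wz":0,"claw":-1},{"x":0,"y":0,"z":0.02,"wx":0,"wy":0,"wz":0,"claw":-1},{"x":0,"y":0,"z":0,"wx":0,"wy":0,"wz":0,"claw":-1},{"x":0,"y":0,"z":0,"wx":0,"wy":0,"wz":0,"claw":-1}]'

```text
clock: 31.98
eef_pos: [0.5796, -0.0488, 0.2042]
tool_rot: [3.142, -0.0, 0.001]
ft_force: [0.0, 0.2, -2.3]
finger_gap: 0.026
```

Lower the last 1–2 mm, release, rise, then head for the cleaner bottle.

jog_arm --moves '[{"x":0,"y":0,"z":0.01,"wx":0,"wy":0,"wz":0,"claw":-1},{"x":0,"y":0,"z":0,"wx":0,"wy":0,"wz":0,"claw":-1},{"x":0,"y":0,"z":0,"wx":0,"wy":0,"wz":0,"claw":-1},{"x":0,"y":0,"z":0,"wx":0,"wy":0,"wz":0,"claw":-0.2},{"x":0,"y":0,"z":0,"wx":0,"wy":0,"wz":0,"claw":0.3},{"x":0,"y":0,"z":0,"wx":0,"wy":0,"wz":0,"claw":1},{"x":0,"y":0,"z":0,"wx":0,"wy":0,"wz":0,"claw":1}]'

```text
clock: 32.57
eef_pos: [0.5797, -0.0489, 0.2027]
tool_rot: [3.142, -0.0, 0.001]
ft_force: [0.5, 0.2, 0.3]
finger_gap: 0.0691
```

jog_arm --moves '[{"x":0,"y":0,"z":-0.1,"wx":0,"wy":0,"wz":0,"claw":1},{"x":0,"y":0,"z":-0.2,"wx":0,"wy":0,"wz":0,"claw":1},{"x":0,"y":0,"z":-0.2,"wx":0,"wy":0,"wz":0,"claw":1},{"x":-0.05,"y":-0.1,"z":0,"wx":0,"wy":0,"wz":0,"claw":1},{"x":-0.06,"y":-0.2,"z":0,"wx":0,"wy":0,"wz":0,"claw":1},{"x":-0.06,"y":-0.2,"z":0,"wx":0,"wy":0,"wz":0,"claw":1},{"x":-0.06,"y":-0.2,"z":0,"wx":0,"wy":0,"wz":0,"claw":1},{"x":-0.06,"y":-0.2,"z":0,"wx":0,"wy":0,"wz":0,"claw":1}]'

```text
clock: 33.23
eef_pos: [0.5355, 0.0874, 0.2776]
tool_rot: [-3.141, 0.001, -0.001]
ft_force: [0.4, 0.8, -0.1]
finger_gap: 0.0856
```

jog_arm --moves '[{"x":-0.06,"y":-0.2,"z":0,"wx":0,"wy":0,"wz":0,"claw":1},{"x":-0.06,"y":-0.2,"z":0,"wx":0,"wy":0,"wz":0,"claw":1},{"x":-0.06,"y":-0.2,"z":0,"wx":0,"wy":0,"wz":0,"claw":1},{"x":-0.06,"y":-0.2,"z":0,"wx":0,"wy":0,"wz":0,"claw":1},{"x":-0.06,"y":-0.2,"z":0,"wx":0,"wy":0,"wz":0,"claw":1},{"x":-0.06,"y":-0.2,"z":0,"wx":0,"wy":0,"wz":0,"claw":1},{"x":-0.06,"y":-0.2,"z":0,"wx":0,"wy":0,"wz":0,"claw":1},{"x":-0.06,"y":-0.2,"z":0,"wx":0,"wy":0,"wz":0,"claw":1}]'

```text
clock: 33.9
eef_pos: [0.4634, 0.3278, 0.2776]
tool_rot: [-3.141, 0.0, -0.001]
ft_force: [-0.2, -0.2, 0.2]
finger_gap: 0.0857
```

jog_arm --moves '[{"x":-0.04,"y":-0.2,"z":0,"wx":0,"wy":0,"wz":0,"claw":1},{"x":0,"y":-0.1,"z":0,"wx":0,"wy":0,"wz":0,"claw":1},{"x":0,"y":0,"z":0,"wx":0,"wy":0,"wz":0,"claw":1},{"x":0,"y":0,"z":0,"wx":0,"wy":0,"wz":0,"claw":1}]'

```text
clock: 34.23
eef_pos: [0.4577, 0.3718, 0.2772]
tool_rot: [3.141, 0.002, -0.0]
ft_force: [0.2, -0.6, -0.2]
finger_gap: 0.0853
```

jog_arm --moves '[{"x":-0.02,"y":-0.11,"z":0,"wx":0,"wy":0,"wz":0,"claw":1},{"x":0,"y":0,"z":0.15,"wx":0,"wy":0,"wz":0,"claw":1},{"x":0,"y":0,"z":0.15,"wx":0,"wy":0,"wz":0,"claw":1},{"x":0,"y":0,"z":0,"wx":0,"wy":0,"wz":0,"claw":1},{"x":0,"y":0,"z":0,"wx":0,"wy":0,"wz":0,"claw":1}]'

```text
clock: 34.65
eef_pos: [0.4547, 0.3861, 0.2311]
tool_rot: [3.139, -0.002, -0.004]
ft_force: [0.8, 0.7, 1.0]
finger_gap: 0.0855
```

jog_arm --moves '[{"x":0,"y":-0.01,"z":0.08,"wx":0,"wy":0,"wz":0,"claw":1},{"x":0,"y":0,"z":0.14,"wx":0,"wy":0,"wz":0,"claw":1},{"x":0,"y":0,"z":0.14,"wx":0,"wy":0,"wz":0,"claw":1},{"x":0,"y":0,"z":0.03,"wx":0,"wy":0,"wz":0,"claw":1},{"x":0,"y":0,"z":0,"wx":0,"wy":0,"wz":0,"claw":1},{"x":0,"y":0,"z":0,"wx":0,"wy":0,"wz":0,"claw":1}]'

```text
clock: 35.15
eef_pos: [0.4557, 0.3893, 0.1751]
tool_rot: [-3.141, 0.001, -0.001]
ft_force: [-0.4, -0.4, 0.1]
finger_gap: 0.0852
```

jog_arm --moves '[{"x":-0.006,"y":0,"z":0.02,"wx":0,"wy":0,"wz":0,"claw":0.5},{"x":0,"y":0,"z":0,"wx":0,"wy":0,"wz":0,"claw":0.2},{"x":0,"y":0,"z":0,"wx":0,"wy":0,"wz":0,"claw":-0.2},{"x":0,"y":0,"z":0,"wx":0,"wy":0,"wz":0,"claw":-0.5},{"x":0,"y":0,"z":0,"wx":0,"wy":0,"wz":0,"claw":-1},{"x":0,"y":0,"z":0,"wx":0,"wy":0,"wz":0,"claw":-1},{"x":0,"y":0,"z":0,"wx":0,"wy":0,"wz":0,"claw":-1},{"x":0,"y":0,"z":0,"wx":0,"wy":0,"wz":0,"claw":-1}]' --force 50

```text
clock: 35.82
eef_pos: [0.4548, 0.3895, 0.172]
tool_rot: [-3.141, 0.0, -0.002]
ft_force: [-0.6, -1.2, 5.5]
finger_gap: 0.0412
```

jog_arm --moves '[{"x":0,"y":0,"z":0,"wx":0,"wy":0,"wz":0,"claw":-1},{"x":0,"y":0,"z":-0.08,"wx":0,"wy":0,"wz":0,"claw":-1},{"x":0,"y":0,"z":-0.12,"wx":0,"wy":0,"wz":0,"claw":-1},{"x":0,"y":0,"z":-0.12,"wx":0,"wy":0,"wz":0,"claw":-1},{"x":0,"y":0.06,"z":0,"wx":0,"wy":0,"wz":0,"claw":-1},{"x":0.04,"y":0.12,"z":0,"wx":0,"wy":0,"wz":0,"claw":-1},{"x":0.04,"y":0.18,"z":0,"wx":0,"wy":0,"wz":0,"claw":-1},{"x":0.04,"y":0.18,"z":0,"wx":0,"wy":0,"wz":0,"claw":-1}]'

```text
clock: 36.48
eef_pos: [0.4716, 0.307, 0.2177]
tool_rot: [3.141, 0.002, -0.002]
ft_force: [0.3, 0.5, -3.5]
finger_gap: 0.0414
```

jog_arm --moves '[{"x":0.04,"y":0.18,"z":0,"wx":0,"wy":0,"wz":0,"claw":-1},{"x":0.04,"y":0.18,"z":0,"wx":0,"wy":0,"wz":0,"claw":-1},{"x":0.04,"y":0.18,"z":0,"wx":0,"wy":0,"wz":0,"claw":-1},{"x":0.04,"y":0.18,"z":0,"wx":0,"wy":0,"wz":0,"claw":-1},{"x":0.04,"y":0.18,"z":0,"wx":0,"wy":0,"wz":0,"claw":-1},{"x":0.04,"y":0.18,"z":0,"wx":0,"wy":0,"wz":0,"claw":-1},{"x":0.04,"y":0.18,"z":0,"wx":0,"wy":0,"wz":0,"claw":-1},{"x":0.04,"y":0.18,"z":0,"wx":0,"wy":0,"wz":0,"claw":-1}]'

```text
clock: 37.15
eef_pos: [0.5193, 0.0903, 0.2177]
tool_rot: [3.141, -0.001, -0.003]
ft_force: [0.6, 0.2, -4.4]
finger_gap: 0.041
```

jog_arm --moves '[{"x":0.02,"y":0.18,"z":0,"wx":0,"wy":0,"wz":0,"claw":-1},{"x":0,"y":0.12,"z":0,"wx":0,"wy":0,"wz":0,"claw":-1},{"x":0,"y":0.06,"z":0,"wx":0,"wy":0,"wz":0,"claw":-1},{"x":0,"y":0,"z":0,"wx":0,"wy":0,"wz":0,"claw":-1},{"x":0,"y":0,"z":0,"wx":0,"wy":0,"wz":0,"claw":-1}]'

```text
clock: 37.57
eef_pos: [0.5226, 0.0383, 0.2183]
tool_rot: [-3.141, 0.002, 0.002]
ft_force: [0.4, 0.1, -3.3]
finger_gap: 0.0411
```

jog_arm --moves '[{"x":0.024,"y":0.058,"z":0.03,"wx":0,"wy":0,"wz":0,"claw":-1},{"x":0,"y":0,"z":0.1,"wx":0,"wy":0,"wz":0,"claw":-1},{"x":0,"y":0,"z":0.1,"wx":0,"wy":0,"wz":0,"claw":-1},{"x":0,"y":0,"z":0.04,"wx":0,"wy":0,"wz":0,"claw":-1},{"x":0,"y":0,"z":0,"wx":0,"wy":0,"wz":0,"claw":-1},{"x":0,"y":0,"z":0,"wx":0,"wy":0,"wz":0,"claw":-1}]'

```text
clock: 38.07
eef_pos: [0.5265, 0.03, 0.1781]
tool_rot: [-3.141, -0.001, 0.002]
ft_force: [-0.0, -0.8, -3.4]
finger_gap: 0.0409
```

jog_arm --moves '[{"x":0,"y":0,"z":0.02,"wx":0,"wy":0,"wz":0,"claw":-1},{"x":0,"y":0,"z":0.015,"wx":0,"wy":0,"wz":0,"claw":-1},{"x":0,"y":0,"z":0,"wx":0,"wy":0,"wz":0,"claw":-1},{"x":0,"y":0,"z":0,"wx":0,"wy":0,"wz":0,"claw":-1}]'

```text
clock: 38.4
eef_pos: [0.5269, 0.0295, 0.1734]
tool_rot: [3.142, -0.0, 0.001]
ft_force: [0.3, -0.7, -3.1]
finger_gap: 0.0412
```

jog_arm --moves '[{"x":0,"y":0,"z":0.01,"wx":0,"wy":0,"wz":0,"claw":-1},{"x":0,"y":0,"z":0,"wx":0,"wy":0,"wz":0,"claw":-1},{"x":0,"y":0,"z":0,"wx":0,"wy":0,"wz":0,"claw":-1},{"x":0,"y":0,"z":0,"wx":0,"wy":0,"wz":0,"claw":0.1},{"x":0,"y":0,"z":0,"wx":0,"wy":0,"wz":0,"claw":0.4},{"x":0,"y":0,"z":0,"wx":0,"wy":0,"wz":0,"claw":1},{"x":0,"y":0,"z":0,"wx":0,"wy":0,"wz":0,"claw":1}]'

```text
clock: 38.98
eef_pos: [0.5267, 0.0295, 0.1715]
tool_rot: [3.142, -0.0, -0.0]
ft_force: [0.9, -0.3, 0.2]
finger_gap: 0.0809
```

jog_arm --moves '[{"x":0,"y":0,"z":-0.1,"wx":0,"wy":0,"wz":0,"claw":1},{"x":0,"y":0,"z":-0.2,"wx":0,"wy":0,"wz":0,"claw":1},{"x":0,"y":0,"z":-0.2,"wx":0,"wy":0,"wz":0,"claw":1},{"x":0,"y":0,"z":-0.2,"wx":0,"wy":0,"wz":0,"claw":1},{"x":0.02,"y":-0.1,"z":0,"wx":0,"wy":0,"wz":0,"claw":1},{"x":0.02,"y":-0.2,"z":0,"wx":0,"wy":0,"wz":0,"claw":1},{"x":0.02,"y":-0.2,"z":0,"wx":0,"wy":0,"wz":0,"claw":1},{"x":0.02,"y":-0.2,"z":0,"wx":0,"wy":0,"wz":0,"claw":1}]'

```text
clock: 39.65
eef_pos: [0.5389, 0.1354, 0.2769]
tool_rot: [-3.141, 0.002, -0.001]
ft_force: [1.0, 0.0, 0.5]
finger_gap: 0.0854
```

jog_arm --moves '[{"x":0.02,"y":-0.2,"z":0,"wx":0,"wy":0,"wz":0,"claw":1},{"x":0.02,"y":-0.2,"z":0,"wx":0,"wy":0,"wz":0,"claw":1},{"x":0.02,"y":-0.2,"z":0,"wx":0,"wy":0,"wz":0,"claw":1},{"x":0.02,"y":-0.2,"z":0,"wx":0,"wy":0,"wz":0,"claw":1},{"x":0.02,"y":-0.2,"z":0,"wx":0,"wy":0,"wz":0,"claw":1},{"x":0.02,"y":-0.2,"z":0,"wx":0,"wy":0,"wz":0,"claw":1},{"x":0.02,"y":-0.2,"z":0,"wx":0,"wy":0,"wz":0,"claw":1},{"x":0.02,"y":-0.2,"z":0,"wx":0,"wy":0,"wz":0,"claw":1}]'

```text
clock: 40.32
eef_pos: [0.5627, 0.376, 0.2762]
tool_rot: [3.141, -0.0, -0.001]
ft_force: [0.8, 0.2, 0.1]
finger_gap: 0.0854
```

jog_arm --moves '[{"x":0,"y":-0.1,"z":0,"wx":0,"wy":0,"wz":0,"claw":1},{"x":0,"y":0,"z":0,"wx":0,"wy":0,"wz":0,"claw":1},{"x":0,"y":0,"z":0,"wx":0,"wy":0,"wz":0,"claw":1}]'

```text
clock: 40.57
eef_pos: [0.5625, 0.3901, 0.2758]
tool_rot: [3.141, 0.002, -0.001]
ft_force: [0.4, -1.1, 0.5]
finger_gap: 0.0851
```

jog_arm --moves '[{"x":0.008,"y":-0.09,"z":0,"wx":0,"wy":0,"wz":0,"claw":1},{"x":0,"y":0,"z":0.12,"wx":0,"wy":0,"wz":0,"claw":1},{"x":0,"y":0,"z":0.08,"wx":0,"wy":0,"wz":0,"claw":1},{"x":0,"y":0,"z":0,"wx":0,"wy":0,"wz":0,"claw":1},{"x":0,"y":0,"z":0,"wx":0,"wy":0,"wz":0,"claw":1}]'

```text
clock: 40.98
eef_pos: [0.5635, 0.4014, 0.245]
tool_rot: [3.14, -0.002, -0.004]
ft_force: [0.8, -0.2, 0.9]
finger_gap: 0.0857
```

jog_arm --moves '[{"x":0,"y":-0.02,"z":0.08,"wx":0,"wy":0,"wz":0,"claw":1},{"x":0,"y":0,"z":0.13,"wx":0,"wy":0,"wz":0,"claw":1},{"x":0,"y":0,"z":0.13,"wx":0,"wy":0,"wz":0,"claw":1},{"x":0,"y":0,"z":0.03,"wx":0,"wy":0,"wz":0,"claw":1},{"x":0,"y":0,"z":0,"wx":0,"wy":0,"wz":0,"claw":1},{"x":0,"y":0,"z":0,"wx":0,"wy":0,"wz":0,"claw":1}]'

```text
clock: 41.48
eef_pos: [0.5642, 0.406, 0.1918]
tool_rot: [-3.141, 0.001, -0.0]
ft_force: [0.3, -0.7, 0.6]
finger_gap: 0.0858
```

jog_arm --moves '[{"x":0,"y":0.004,"z":0.016,"wx":0,"wy":0,"wz":0,"claw":0.3},{"x":0,"y":0,"z":0,"wx":0,"wy":0,"wz":0,"claw":-0.1},{"x":0,"y":0,"z":0,"wx":0,"wy":0,"wz":0,"claw":-0.5},{"x":0,"y":0,"z":0,"wx":0,"wy":0,"wz":0,"claw":-0.8},{"x":0,"y":0,"z":0,"wx":0,"wy":0,"wz":0,"claw":-1},{"x":0,"y":0,"z":0,"wx":0,"wy":0,"wz":0,"claw":-1},{"x":0,"y":0,"z":0,"wx":0,"wy":0,"wz":0,"claw":-1},{"x":0,"y":0,"z":0,"wx":0,"wy":0,"wz":0,"claw":-1}]' --force 40

```text
clock: 42.15
eef_pos: [0.5644, 0.4057, 0.1896]
tool_rot: [-3.141, 0.0, -0.002]
ft_force: [0.0, 0.7, 4.3]
finger_gap: 0.0298
```

jog_arm --moves '[{"x":0,"y":0,"z":0,"wx":0,"wy":0,"wz":0,"claw":-1},{"x":0,"y":0,"z":-0.08,"wx":0,"wy":0,"wz":0,"claw":-1},{"x":0,"y":0,"z":-0.12,"wx":0,"wy":0,"wz":0,"claw":-1},{"x":0,"y":0,"z":-0.12,"wx":0,"wy":0,"wz":0,"claw":-1},{"x":0,"y":0.06,"z":0,"wx":0,"wy":0,"wz":0,"claw":-1},{"x":0.01,"y":0.12,"z":0,"wx":0,"wy":0,"wz":0,"claw":-1},{"x":0.01,"y":0.18,"z":0,"wx":0,"wy":0,"wz":0,"claw":-1},{"x":0.01,"y":0.18,"z":0,"wx":0,"wy":0,"wz":0,"claw":-1}]'

```text
clock: 42.82
eef_pos: [0.5678, 0.3232, 0.2353]
tool_rot: [3.141, 0.002, -0.003]
ft_force: [0.7, 0.4, -1.3]
finger_gap: 0.0305
```

jog_arm --moves '[{"x":0.01,"y":0.18,"z":0,"wx":0,"wy":0,"wz":0,"claw":-1},{"x":0.01,"y":0.18,"z":0,"wx":0,"wy":0,"wz":0,"claw":-1},{"x":0.01,"y":0.18,"z":0,"wx":0,"wy":0,"wz":0,"claw":-1},{"x":0.01,"y":0.18,"z":0,"wx":0,"wy":0,"wz":0,"claw":-1},{"x":0.01,"y":0.18,"z":0,"wx":0,"wy":0,"wz":0,"claw":-1},{"x":0.01,"y":0.18,"z":0,"wx":0,"wy":0,"wz":0,"claw":-1},{"x":0,"y":0.14,"z":0,"wx":0,"wy":0,"wz":0,"claw":-1},{"x":0,"y":0.08,"z":0,"wx":0,"wy":0,"wz":0,"claw":-1}]'

```text
clock: 43.48
eef_pos: [0.5767, 0.1263, 0.2356]
tool_rot: [3.14, -0.004, -0.003]
ft_force: [0.3, 0.6, -1.9]
finger_gap: 0.0303
```

jog_arm --moves '[{"x":0,"y":0,"z":0,"wx":0,"wy":0,"wz":0,"claw":-1},{"x":0,"y":0,"z":0,"wx":0,"wy":0,"wz":0,"claw":-1}]'

```text
clock: 43.65
eef_pos: [0.5771, 0.129, 0.2361]
tool_rot: [-3.141, 0.003, 0.001]
ft_force: [0.2, 0.1, -1.8]
finger_gap: 0.0301
```

jog_arm --moves '[{"x":-0.005,"y":0.1,"z":0,"wx":0,"wy":0,"wz":0,"claw":-1},{"x":0,"y":0.09,"z":0,"wx":0,"wy":0,"wz":0,"claw":-1},{"x":0,"y":0,"z":0.08,"wx":0,"wy":0,"wz":0,"claw":-1},{"x":0,"y":0,"z":0.1,"wx":0,"wy":0,"wz":0,"claw":-1},{"x":0,"y":0,"z":0.05,"wx":0,"wy":0,"wz":0,"claw":-1},{"x":0,"y":0,"z":0,"wx":0,"wy":0,"wz":0,"claw":-1},{"x":0,"y":0,"z":0,"wx":0,"wy":0,"wz":0,"claw":-1}]'

```text
clock: 44.23
eef_pos: [0.5761, 0.1014, 0.2013]
tool_rot: [3.142, 0.001, -0.003]
ft_force: [-0.7, -0.7, -1.5]
finger_gap: 0.0303
```

jog_arm --moves '[{"x":0,"y":0.015,"z":0.04,"wx":0,"wy":0,"wz":0,"claw":-1},{"x":0,"y":0,"z":0.025,"wx":0,"wy":0,"wz":0,"claw":-1},{"x":0,"y":0,"z":0,"wx":0,"wy":0,"wz":0,"claw":-1},{"x":0,"y":0,"z":0,"wx":0,"wy":0,"wz":0,"claw":-1}]'

```text
clock: 44.57
eef_pos: [0.5766, 0.0987, 0.1924]
tool_rot: [-3.142, 0.0, 0.0]
ft_force: [0.4, 0.9, -1.4]
finger_gap: 0.0302
```

Release, rise, and move aside towards -x for a clear view.

jog_arm --moves '[{"x":0,"y":0,"z":0.012,"wx":0,"wy":0,"wz":0,"claw":-1},{"x":0,"y":0,"z":0,"wx":0,"wy":0,"wz":0,"claw":-1},{"x":0,"y":0,"z":0,"wx":0,"wy":0,"wz":0,"claw":-1},{"x":0,"y":0,"z":0,"wx":0,"wy":0,"wz":0,"claw":-0.1},{"x":0,"y":0,"z":0,"wx":0,"wy":0,"wz":0,"claw":0.3},{"x":0,"y":0,"z":0,"wx":0,"wy":0,"wz":0,"claw":1},{"x":0,"y":0,"z":0,"wx":0,"wy":0,"wz":0,"claw":1}]'

```text
clock: 45.15
eef_pos: [0.5769, 0.0987, 0.191]
tool_rot: [-3.142, 0.0, -0.001]
ft_force: [-0.1, -0.0, -0.3]
finger_gap: 0.0731
```

jog_arm --moves '[{"x":0,"y":0,"z":-0.1,"wx":0,"wy":0,"wz":0,"claw":1},{"x":0,"y":0,"z":-0.2,"wx":0,"wy":0,"wz":0,"claw":1},{"x":0,"y":0,"z":-0.2,"wx":0,"wy":0,"wz":0,"claw":1},{"x":0,"y":-0.1,"z":0,"wx":0,"wy":0,"wz":0,"claw":1},{"x":-0.08,"y":-0.2,"z":0,"wx":0,"wy":0,"wz":0,"claw":1},{"x":-0.08,"y":-0.2,"z":0,"wx":0,"wy":0,"wz":0,"claw":1},{"x":-0.08,"y":-0.2,"z":0,"wx":0,"wy":0,"wz":0,"claw":1},{"x":-0.08,"y":-0.2,"z":0,"wx":0,"wy":0,"wz":0,"claw":1}]'

```text
clock: 45.82
eef_pos: [0.5282, 0.2348, 0.266]
tool_rot: [-3.141, 0.002, -0.001]
ft_force: [-0.7, 1.6, 0.2]
finger_gap: 0.0853
```

jog_arm --moves '[{"x":-0.08,"y":-0.2,"z":0,"wx":0,"wy":0,"wz":0,"claw":1},{"x":-0.08,"y":-0.2,"z":0,"wx":0,"wy":0,"wz":0,"claw":1},{"x":-0.08,"y":-0.2,"z":0,"wx":0,"wy":0,"wz":0,"claw":1},{"x":-0.08,"y":-0.2,"z":0,"wx":0,"wy":0,"wz":0,"claw":1},{"x":-0.08,"y":-0.2,"z":0,"wx":0,"wy":0,"wz":0,"claw":1},{"x":0,"y":0,"z":0,"wx":0,"wy":0,"wz":0,"claw":1},{"x":0,"y":0,"z":0,"wx":0,"wy":0,"wz":0,"claw":1}]'

```text
clock: 46.4
eef_pos: [0.4679, 0.3852, 0.2656]
tool_rot: [3.142, 0.005, -0.0]
ft_force: [-0.0, -0.6, -0.7]
finger_gap: 0.0855
```

```bash
python3 - <<'E'
from h import *
im=optics.camera("top");im2=optics.camera("side")
cv2.imwrite("pics/f1.png",cv2.resize(im[140:265,195:335],None,fx=5,fy=4.8,interpolation=cv2.INTER_CUBIC))
cv2.imwrite("pics/f2.png",cv2.resize(im2[145:285,75:375],(800,373),interpolation=cv2.INTER_CUBIC))
print(env.get_obs()["eef_pos"],env.get_obs()["clock"])
E
```

```text
[0.46900466 0.38324965 0.26567469] 46.5
```

View pics/f1.png

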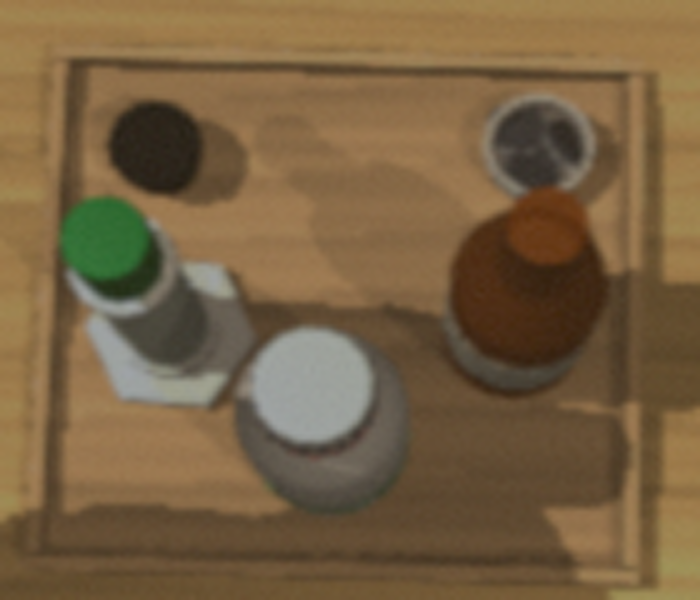

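View pics/f2.png

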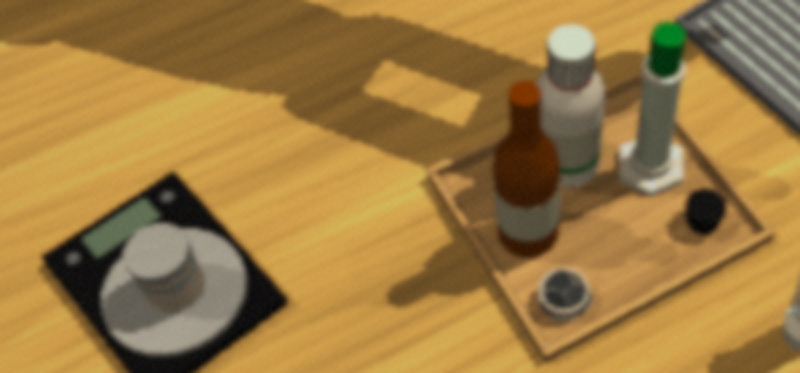

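The caps, neck and plug fall on the same pixels as at the start, within about 0.5 px. The bung and dish haven't moved, and the jar is standing on the pan. Handing in.

```bash
python3 -c "
from h import *
print(workorder.job_done())"
```

```text
the job is handed in; nothing more can be done
None
```

The job is handed in at about 46.5 s on the clock, well inside the 128 s limit. `job_done` gives no verdict, so what follows is from my own last checks.

- **What was done:** I stood the hydrometer case, cleaner bottle and ale bottle on the draining tray. I then put the jar on the scale's pan, and returned the ale bottle, cleaner bottle and case to their starting spots.
- **The three tall things:** all stand upright and released in the kit tray. Their tops in the top camera match the first picture to about 0.5 px, roughly 1 mm. The gripper let go of each within 1 mm of where it had first gripped it.
- **The jar:** it stands upright about 4 mm from the pan's centre, well inside the 20 mm allowed. The two cameras differed by about 4 mm on its absolute position but agreed on that offset.
- **Cap dish and bung:** I saw no displacement of either.
- **The arm:** it was clear of everything at the end. The wrist forces reported after each call stayed under 7 N.

No check failed. One early move call was refused for leaving out some fields; nothing moved, and I sent it again in full.

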